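Pour sugar balls into the storage box and clip its lid down

TASK

Pick up the steel beaker and pour all six sugar balls from it into the open clear box, then stand the empty beaker upright again about where it stood and let go of it. After that push the box's lid fully shut and fold its four blue side clips all the way down in opposite-corner order: one clip, then the one diagonally across, then the other two. Do not disturb the tape roll and the colour bottles.

Things in the scene. Friction and masses are not known exactly. Their poses are not given: they have to be found in the camera images.
- beaker_mid (a point): Straight-sided steel beaker, outer diameter 66 mm, 85 mm high, wall 3 mm, base 5 mm, about 0.12 kg, with six sugar balls in it filling the lower 42 mm. This point is on its axis half-way up; its z axis points out of the mouth. It starts upright on the right of the worktop. A black cable, up to 25 mm high, lies on the worktop from about 40 mm to its left onwards.
- sweet_box: Clear moulded box, fixed to the worktop, 160 mm (its x) by 270 mm (its y) outside the walls and 64 mm high with the lid shut; origin at the centre of its underside, x to the back (hinge side), y to its left, z up. Walls 12 to 20 mm thick, rim 58 mm high, inner floor 8 mm above the worktop. A few curled golden sugar ribbons lie on its floor; they are flat, fixed and do not matter.
- sweet_box_lid (a joint): Lid of the box, a flat clear plate 168 mm (front to back) by 278 mm by 4 mm, hinged along the back rim. 0 = shut, 1.57 = upright, more = leaning back; it starts open at 1.62 to 1.75. Stiff hinge (about 0.16 N m of friction): it stays more or less where it is left and must be pushed shut.
- lid_hinge (a point): Middle of the lid's hinge line: 89 mm behind the box's centre, 61 mm above the worktop; axes as the box's.
- lid_edge (a point): Middle of the lid's free edge, on its outer face, 173 mm from the hinge line; moves with the lid.
- clip_front_left (a joint): Blue plastic clip, front left of the lid. 0 = folded fully down against the box side (shut), 1.57 = sticking straight out sideways, level; it starts up, between 1.4 and 1.8. The hinge is stiff (about 0.025 N m of friction, no spring): the clip stays wherever it is left. It hinges on the lid and turns with it.
- clip_front_left_hinge (a point): Middle of the hinge line of the front left clip, on the lid's short edge. The hinge line runs along the box's x axis. The clip is a plate 48 mm along the hinge, 32 mm from hinge to free end and 4 mm thick (hinge barrel 7 mm thick). With the lid shut the hinge line is 61 mm above the worktop and 8 mm outside the box wall (143.5 mm to the left of and 50 mm in front of the box's centre), so the shut clip hangs down to 29 mm above the worktop. The point moves with the lid.
- clip_front_right (a joint): Blue plastic clip, front right of the lid. 0 = folded fully down against the box side (shut), 1.57 = sticking straight out sideways, level; it starts up, between 1.4 and 1.8. The hinge is stiff (about 0.025 N m of friction, no spring): the clip stays wherever it is left. It hinges on the lid and turns with it.
- clip_front_right_hinge (a point): Middle of the hinge line of the front right clip, on the lid's short edge. The hinge line runs along the box's x axis. The clip is a plate 48 mm along the hinge, 32 mm from hinge to free end and 4 mm thick (hinge barrel 7 mm thick). With the lid shut the hinge line is 61 mm above the worktop and 8 mm outside the box wall (143.5 mm to the right of and 50 mm in front of the box's centre), so the shut clip hangs down to 29 mm above the worktop. The point moves with the lid.
- clip_back_left (a joint): Blue plastic clip, back left of the lid. 0 = folded fully down against the box side (shut), 1.57 = sticking straight out sideways, level; it starts up, between 1.4 and 1.8. The hinge is stiff (about 0.025 N m of friction, no spring): the clip stays wherever it is left. It hinges on the lid and turns with it.
- clip_back_left_hinge (a point): Middle of the hinge line of the back left clip, on the lid's short edge. The hinge line runs along the box's x axis. The clip is a plate 48 mm along the hinge, 32 mm from hinge to free end and 4 mm thick (hinge barrel 7 mm thick). With the lid shut the hinge line is 61 mm above the worktop and 8 mm outside the box wall (143.5 mm to the left of and 50 mm behind the box's centre), so the shut clip hangs down to 29 mm above the worktop. The point moves with the lid.
- clip_back_right (a joint): Blue plastic clip, back right of the lid. 0 = folded fully down against the box side (shut), 1.57 = sticking straight out sideways, level; it starts up, between 1.4 and 1.8. The hinge is stiff (about 0.025 N m of friction, no spring): the clip stays wherever it is left. It hinges on the lid and turns with it.
- clip_back_right_hinge (a point): Middle of the hinge line of the back right clip, on the lid's short edge. The hinge line runs along the box's x axis. The clip is a plate 48 mm along the hinge, 32 mm from hinge to free end and 4 mm thick (hinge barrel 7 mm thick). With the lid shut the hinge line is 61 mm above the worktop and 8 mm outside the box wall (143.5 mm to the right of and 50 mm behind the box's centre), so the shut clip hangs down to 29 mm above the worktop. The point moves with the lid.
- ball_1_center (a point): Centre of a hard sugar ball, 22 mm in diameter, 10 g, red; it starts in the beaker.
- ball_2_center (a point): Centre of a hard sugar ball, 22 mm in diameter, 10 g, orange; it starts in the beaker.
- ball_3_center (a point): Centre of a hard sugar ball, 22 mm in diameter, 10 g, yellow; it starts in the beaker.
- ball_4_center (a point): Centre of a hard sugar ball, 22 mm in diameter, 10 g, red; it starts in the beaker.
- ball_5_center (a point): Centre of a hard sugar ball, 22 mm in diameter, 10 g, orange; it starts in the beaker.
- ball_6_center (a point): Centre of a hard sugar ball, 22 mm in diameter, 10 g, yellow; it starts in the beaker.
- beaker: The same beaker; origin at the centre of its underside.
- tape_roll: Roll of tape lying flat, 95 mm across, 25 mm high, loose bystander at the far left; origin under its centre.
- colour_bottle_2: Small blue dropper bottle with a black cap, 33 mm across, 81 mm high, loose bystander at the back right; origin under its centre.
- colour_bottle_3: Small amber dropper bottle with a white cap, 38 mm across, 94 mm high, loose bystander at the back right; origin under its centre.

How it is judged:
On the way, in this order (a step that is already met when the one before it is completed fails the run):
1. the beaker is tipped over the box, with balls still to come out (angle between beaker_mid's own z axis and vertical above 0.9 rad and height (world z) of beaker_mid above 0.08 m and horizontal distance between beaker_mid and sweet_box below 0.26 m), for 0.1 s.
2. all six balls are in the box (x of ball_1_center in the frame of sweet_box between -0.08 and 0.08 m and y of ball_1_center in the frame of sweet_box between -0.135 and 0.135 m and z of ball_1_center in the frame of sweet_box between 0.005 and 0.06 m and x of ball_2_center in the frame of sweet_box between -0.08 and 0.08 m and y of ball_2_center in the frame of sweet_box between -0.135 and 0.135 m and z of ball_2_center in the frame of sweet_box between 0.005 and 0.06 m and x of ball_3_center in the frame of sweet_box between -0.08 and 0.08 m and y of ball_3_center in the frame of sweet_box between -0.135 and 0.135 m and z of ball_3_center in the frame of sweet_box between 0.005 and 0.06 m and x of ball_4_center in the frame of sweet_box between -0.08 and 0.08 m and y of ball_4_center in the frame of sweet_box between -0.135 and 0.135 m and z of ball_4_center in the frame of sweet_box between 0.005 and 0.06 m and x of ball_5_center in the frame of sweet_box between -0.08 and 0.08 m and y of ball_5_center in the frame of sweet_box between -0.135 and 0.135 m and z of ball_5_center in the frame of sweet_box between 0.005 and 0.06 m and x of ball_6_center in the frame of sweet_box between -0.08 and 0.08 m and y of ball_6_center in the frame of sweet_box between -0.135 and 0.135 m and z of ball_6_center in the frame of sweet_box between 0.005 and 0.06 m), for 0.2 s.
3. the beaker stands upright on the worktop, released, about where it stood, with the lid still open (angle between beaker_mid's own z axis and vertical below 0.15 rad and height (world z) of beaker_mid between 0.037 and 0.048 m and linear speed of beaker below 0.03 m/s and contact force between beaker and the fingers below 0.1 N and value of joint sweet_box_lid above 0.5 rad and distance of beaker from where it was at the start of the episode below 0.08 m), for 0.2 s.
4. the lid is shut with all four clips still up (value of joint sweet_box_lid below 0.06 rad and value of joint each of clip_front_left, clip_front_right, clip_back_left, clip_back_right above 0.8 rad), for 0.1 s.
5. one diagonal pair of clips is down, the other pair still up (((value of joint each of clip_front_left, clip_back_right below 0.2 rad and value of joint each of clip_front_right, clip_back_left above 0.8 rad) or (value of joint each of clip_front_right, clip_back_left below 0.2 rad and value of joint each of clip_front_left, clip_back_right above 0.8 rad))), for 0.1 s.
6. all four clips are down (value of joint each of clip_front_left, clip_front_right, clip_back_left, clip_back_right below 0.2 rad), for 0.1 s.
At the end, for the whole second after the job is handed in: All six balls are inside the box, the lid is shut (within 0.06 rad), all four clips are down (within 0.2 rad of fully down), and the beaker stands upright (within 0.15 rad) on the worktop within 80 mm of where it stood, released and at rest (all of step 2 and all of step 6 and angle between beaker_mid's own z axis and vertical below 0.15 rad and height (world z) of beaker_mid between 0.037 and 0.048 m and linear speed of beaker below 0.03 m/s and contact force between beaker and the fingers below 0.1 N and value of joint sweet_box_lid below 0.06 rad and distance of beaker from where it was at the start of the episode below 0.08 m); the robot touches nothing.
It fails at once if the tape roll is moved by more than 40 mm or knocked over (distance of tape_roll from where it was at the start of the episode above 0.04 m or angle between tape_roll's own z axis and vertical above 0.5 rad).
It fails at once if the blue bottle is moved by more than 40 mm or knocked over (distance of colour_bottle_2 from where it was at the start of the episode above 0.04 m or angle between colour_bottle_2's own z axis and vertical above 0.5 rad).
It fails at once if the amber bottle is moved by more than 40 mm or knocked over (distance of colour_bottle_3 from where it was at the start of the episode above 0.04 m or angle between colour_bottle_3's own z axis and vertical above 0.5 rad).
It also fails if it takes over 72 s, if anything falls off the work surface, if the arm or the gripper's body presses on something with over 40 N, if the wrist force passes 120 N, or if a joint passes its speed limit or range.

ROBOT

A 6-joint arm with a two-finger parallel gripper is mounted at the origin on a cart in front of the work surface, level with it; the furniture and walls round the work are solid. World frame = base frame: x ahead of the robot, y to its left, z up, the work surface at z = 0. Lengths are in m, angles in rad, forces in N, time in s.
With the tool pointing down it reaches from about 0.4 to 0.825 m from the base axis. Payload 7 kg.
Tool frame: the origin (TCP) lies midway between the tips of the shut fingers; the grasp point (between the pads) lies 19 mm behind it; z points along the fingers, y is the line along which they close (so a half turn about z gives the same grasp; the last joint's range is limited). The gripper opens to 88 mm and grips with 3 to 60 N. Pads are 19 mm wide; open, the fingers measure 130 mm over their backs; the gripper's body (78 mm by 193 mm) begins 47 mm behind the grasp point.
Start: joints at [1.401, 0.359, 0.012, 0, -1.224, -0.288], TCP at [0.298, 0.605, 0.227] pointing down, gripper open.
Joint ranges: [-3.07, 3.07], [-1.43, 2.12], [-1.02, 1.25], [-3.03, 1.67], [-3.05, -0], [-3.03, 3.03]. Speed limits (rad/s): [2.39, 2.39, 3.01, 3.14, 3.14, 3.14].

INTERFACE

Orientations are given as [roll, pitch, yaw] about the fixed x, y, z axes, in that order (R = Rz(yaw) Ry(pitch) Rx(roll)).
In Python, from station import monitor, viewer, arm gives the robot as it stands.
- The arm moves only by the tool move_arm, never from a script. Its argument "deltas" is a list that holds one entry, the list of rows, each a list of 7 numbers: the turn, a rotation vector about the tool's x, y, z in degrees, then the shift along the tool's x, y, z in m, then the finger opening in m, from 0 to 0.0876. A call has 1 to 12 rows; each row is the pose to reach, as a shift and turn from the pose commanded when the call began, along the tool's axes at that moment; what a row does not reach only later rows make up. A row lasts 1/12 s, in which the tool goes at most 41.7 mm and 7.16 degrees, less where a joint would pass 70% of its speed; a pose out of reach is approached as far as the arm can. A call with a gripper value outside its range is refused whole. The fingers move at their own pace and stop on an object; "force" is the grip in N (left out, the last holds). Time passes only in rows, so rows that repeat a pose let the fingers close. It gives the time, the measured TCP pose, the force and the opening at its end, in the units of the state.
- monitor.get_state(): the state, without advancing time (a new reading comes with each control period).
- viewer.grab_frame(name): name is "scene" or "top"; returns a dict with "frame" (420x560x3 uint8, blue, green, red), "vfov" (degrees; the focal length in pixels is half the picture's height over the tangent of half this angle, whatever the lens; pixels are square), "cx", "cy" (the principal point, pixels), "D" ([k1, k2, p1, p2, k3] as OpenCV has them; the pictures are not rectified), "xyz" and "orientation" of the camera in the world. Camera axes: x right, y down, z forward; pixel columns grow to the right and rows downward; lengths in m; the calibration is good to about 2 mm. A picture is of the moment at which its call begins. There is no depth.
- arm.job_done(): hands the job in, once; it reports no verdict.
The state is a dict: "t": time; "q": joint angles; "qd": joint speeds; "joint_efforts": joint torques, N m; "eef_pos": TCP position; "ee_rot": TCP orientation; "force": force on the tool from outside, world axes, zero at the start; "moment": the same for the moment, N m; "width": finger opening in m.
Only numpy, scipy, OpenCV 4.12 (cv2) and the standard library are available. Lean on these libraries where they do the work, as an engineer would, in place of code of your own. Each camera call takes 0.05 s, during which the arm holds its last target. There are 200 camera calls.

## Working session

There is one attempt and no reset: what is moved stays moved. The work goes in short steps, Python scripts to look and compute and a tool call to move; the robot and the scene stay as the last step left them, time stands still between calls to the robot, and variables do not carry over. Pictures are saved under pics/ and viewed, on a budget of 10 in all, crops included, one or two more only if the job needs it, and the job is handed in when it is done.

Besides the shell and the picture viewer there is one more tool, called after "Emit:" as name(argument=value, ...), one argument or row to a line, values as JSON. move_arm: Moves the arm, as the interface text tells. Its arguments: {"type":"object","properties":{"deltas":{"type":"array","items":{"type":"array","items":{"type":"array","items":{"type":"number"}}}},"force":{"type":"number"}},"required":["deltas"]}

```bash
mkdir -p pics; ls
cat > h.py <<'E'
import numpy as np, cv2, sys
from scipy.spatial.transform import Rotation as R
from station import monitor, viewer, arm
def cam(f):
    K=np.eye(3); fl=f["frame"].shape[0]/2/np.tan(np.radians(f["vfov"])/2)
    K[0,0]=K[1,1]=fl;K[0,2]=f["cx"];K[1,2]=f["cy"]
    return K,np.array(f["D"],float),np.array(f["xyz"]),R.from_euler("xyz",f["orientation"]).as_matrix()
def ray(f,uv):
    K,D,c,M=cam(f); p=cv2.undistortPoints(np.array(uv,float).reshape(-1,1,2),K,D).reshape(-1,2)
    return c,(M@np.c_[p,np.ones(len(p))].T).T
def at_z(f,uv,z):
    c,d=ray(f,uv); z=np.broadcast_to(z,len(d)); return c+d*((z-c[2])/d[:,2])[:,None]
def proj(f,P):
    K,D,c,M=cam(f); return cv2.projectPoints(np.array(P,float).reshape(-1,1,3),M.T,-M.T@c,K,D)[0].reshape(-1,2)
E
python3 - <<'E'
from h import *
import pickle
for n in ("scene","top"):
    f=viewer.grab_frame(n); pickle.dump(f,open(f"pics/{n}0.pkl","wb"))
    cv2.imwrite(f"pics/{n}0.png",cv2.resize(f["frame"],(800,600),interpolation=cv2.INTER_CUBIC))
    print(n,{k:v for k,v in f.items() if k!="frame"})
s=monitor.get_state();print(s)
E
```

```text
pics
scene {'vfov': 47.07276866123909, 'cx': 285.4129797150467, 'cy': 211.58882666980043, 'D': array([-0.09197163,  0.        ,  0.        ,  0.        ,  0.        ]), 'xyz': array([-0.74948724, -0.65834604,  0.72151704]), 'orientation': array([-1.99053707,  0.01937661, -1.05347832])}
top {'vfov': 52.56695178991596, 'cx': 273.2480465256984, 'cy': 211.30003417211344, 'D': array([-0.05955443,  0.        ,  0.        ,  0.        ,  0.        ]), 'xyz': array([0.3095875 , 0.08867779, 1.364535  ]), 'orientation': array([-2.97908421,  0.00992886, -1.5482388 ])}
{'t': 0.1, 'q': array([ 1.40107739e+00,  3.59328970e-01,  1.11539878e-02, -3.07382228e-04,
       -1.22409842e+00, -2.88074187e-01]), 'qd': array([ 0.00099069, -0.00190605,  0.00314158,  0.00241343, -0.00032541,
       -0.00055401]), 'joint_efforts': array([-1.88012500e-04, -5.84164274e+01,  2.93750417e+01,  7.01550812e+00,
        1.01170645e-02, -5.64229060e-05]), 'eef_pos': array([0.29817681, 0.60508443, 0.22570925]), 'ee_rot': array([ 3.14009434e+00, -1.42618108e-04, -4.57897673e-01]), 'force': array([-0.29792276,  0.39453377, -0.23557134]), 'moment': array([ 0.06732392, -0.00168485,  0.0363893 ]), 'width': 0.08786507614107601}
```

View pics/scene0.png

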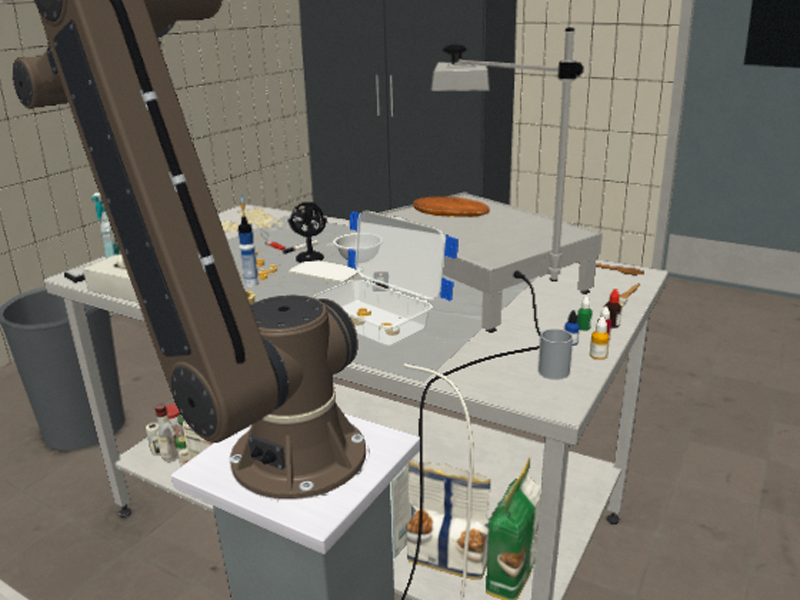

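View pics/top0.png

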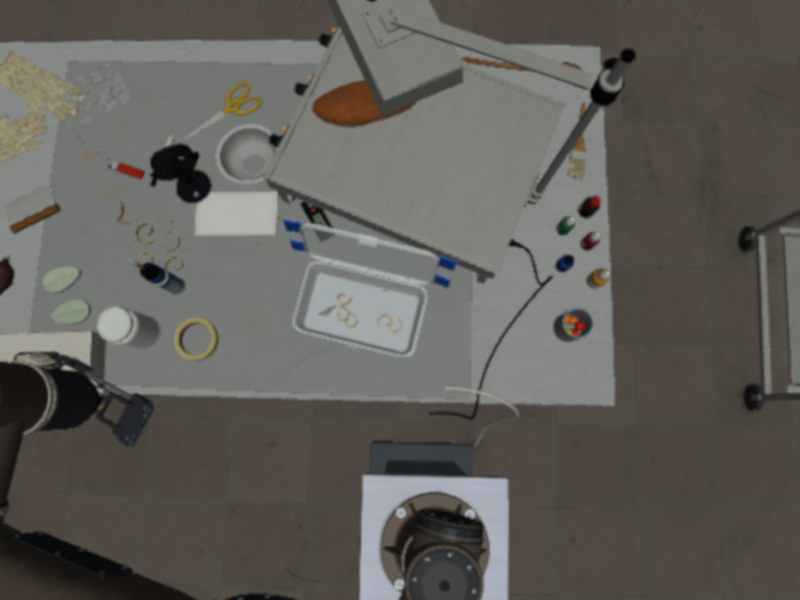

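The scene picture shows the box at about (380,310) with its lid up against the heater stand, and the beaker at (555,353). The top picture shows the box at (360,308), the beaker at (573,324), bottles at (565,263) and (598,277), and the tape at (196,339). I'll enlarge the top view.

Run:
```python
import pickle,cv2
f=pickle.load(open("pics/top0.pkl","rb"))["frame"]
a=f[140:260,190:350]  # box, 5x
cv2.imwrite("pics/c1.png",cv2.resize(a,None,fx=5,fy=5,interpolation=cv2.INTER_CUBIC))
```

```text
(no output)
```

View pics/c1.png

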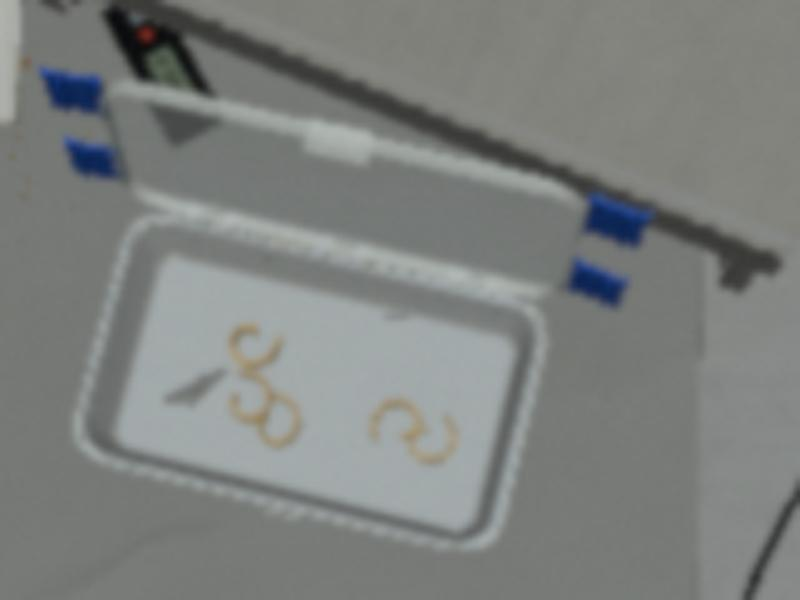

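The box rim shows its front edge from (110,462) to (450,547), its right edge from (548,330) to (503,520) and its left edge from (75,425) to (125,240). The clips are at (75,90), (92,158), (618,220) and (598,283). Next I fit a model and overlay it on this view and on the beaker crop.

```bash
cat > fit.py <<'E'
from h import *
import pickle
from scipy.optimize import least_squares
f=pickle.load(open("pics/top0.pkl","rb")); s0=pickle.load(open("pics/scene0.pkl","rb"))
c=lambda p:(np.array(p,float)+.5)/5-.5+[190,140]
F=at_z(f,c([(150,473),(400,538)]),.058)[:,:2];Rr=at_z(f,c([(545,350),(508,510)]),.058)[:,:2];L=at_z(f,c([(80,400),(118,260)]),.058)[:,:2]
def res(p):
    a=p[2];ex=np.array([np.cos(a),np.sin(a)]);ey=np.array([-np.sin(a),np.cos(a)])
    return np.r_[(F-p[:2])@ex+.08,(Rr-p[:2])@ey+.135,(L-p[:2])@ey-.135]
r=least_squares(res,[.5,.1,0]);print("box",r.x,"res mm",r.fun*1000)
x,y,a=r.x
B=lambda q:np.c_[np.array(q)[:,:2]@np.array([[np.cos(a),np.sin(a)],[-np.sin(a),np.cos(a)]])+[x,y],np.array(q)[:,2]]
def lid(th,q): # q: points in lid frame closed box coords
    q=np.array(q,float);dx=q[:,0]+.089;  # hinge at x=+.089
    rel=np.c_[q[:,0]-.089,q[:,2]-.061]
    # opening rotates front edge up/back: angle th
    cx=rel[:,0]*np.cos(th)+rel[:,1]*np.sin(th); cz=-rel[:,0]*np.sin(th)+rel[:,1]*np.cos(th)
    return np.c_[.089+cx,q[:,1],.061+cz]
E
python3 - <<'E'
from fit import *
rect=B([(-.08,-.135,.058),(-.08,.135,.058),(.08,.135,.058),(.08,-.135,.058)])
im=[f["frame"].copy(),s0["frame"].copy()]
out=[]
for k,(fr,org,w,h,sc) in enumerate([(f,(190,140),160,120,4),(f,(375,165),60,80,6),(s0,(360,200),80,80,6),(s0,(215,140),110,100,5)]):
    o=fr["frame"][org[1]:org[1]+h,org[0]:org[0]+w]; o=cv2.resize(o,None,fx=sc,fy=sc,interpolation=cv2.INTER_CUBIC)
    def dr(P,col,cl=True):
        p=((proj(fr,P)-org+.5)*sc-.5); cv2.polylines(o,[np.int32(p*8)],cl,col,1,cv2.LINE_AA,3)
    if k in(0,3):
        dr(rect,(0,255,0))
        for th,col in((1.6,(0,0,255)),(1.7,(0,255,255))):
            dr(B(lid(th,[(-.084,-.139,.061),(-.084,.139,.061),(.084,.139,.061),(.084,-.139,.061)])),col)
    out.append(o)
H=480
cv2.imwrite("pics/ov.png",np.hstack([cv2.resize(np.vstack([cv2.resize(out[0],(400,300)),cv2.resize(out[3],(400,300))]),(400,600)),np.vstack([cv2.resize(out[1],(225,300)),cv2.resize(out[2],(225,300))[:, :]*1]),])if 0 else np.hstack([np.vstack([cv2.resize(out[0],(400,300)),cv2.resize(out[3],(330,300)) if 0 else cv2.copyMakeBorder(cv2.resize(out[3],(330,300)),0,0,0,70,0)]),np.vstack([cv2.copyMakeBorder(cv2.resize(out[1],(225,300)),0,0,0,75,0),cv2.resize(out[2],(300,300))])]))
E
```

```text
box [ 0.50730623  0.17288471 -0.22471404] res mm [ 0.56830821 -0.5683082  -1.41924163 -2.86371927  1.77400904  2.50895187]
```

View pics/ov.png

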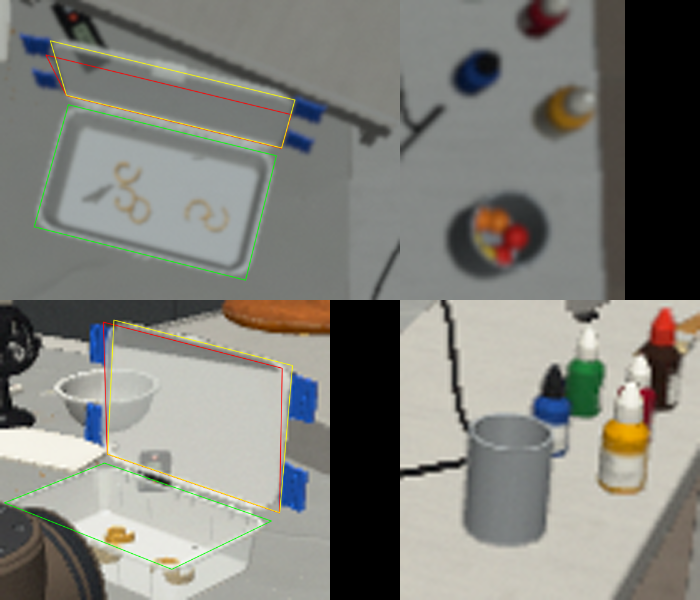

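The overlay shows the rim fits within about 3 mm and the lid is near 1.7 rad. In the crops the beaker silhouette spans u 447–548, v 193–277 (top) and u 465–551, v 415–543 (scene). I'll solve the beaker, bottle and stand positions from these.

Run:
```python
from fit import *
tc=lambda u,v:((u-400+.5)/3.75-.5+375,(v+.5)/3.75-.5+165)
sc=lambda u,v:((u-400+.5)/3.75-.5+360,(v-300+.5)/3.75-.5+200)
a0=np.linspace(0,6.283,60)
def cyl(p,r,h): return np.array([(p[0]+r*np.cos(t),p[1]+r*np.sin(t),z) for t in a0 for z in (0,h)])
def rb(p):
    P=cyl(p,.033,.085);t=proj(f,P);s=proj(s0,P)
    m=np.r_[t.min(0),t.max(0),s.min(0),s.max(0)]
    return m-np.r_[tc(447,193),tc(548,277),sc(465,415),sc(551,543)]
r=least_squares(rb,[.5,-.3]);print("beaker",r.x,r.fun.round(1))
def tri(ut,us):
    c1,d1=ray(f,[ut]);c2,d2=ray(s0,[us]);d1=d1[0];d2=d2[0]
    k=np.linalg.lstsq(np.c_[d1,-d2],c2-c1,rcond=None)[0];p,q=c1+d1*k[0],c2+d2*k[1];return (p+q)/2,np.linalg.norm(p-q)
print("amber cap",tri(tc(583,98),sc(629,387)))
print("blue cap",tri(tc(487,65),sc(554,372)))
g=lambda u,v:((u+.5)*.7-.5,(v+.5)*.7-.5)
print("stand corner",tri(g(493,270),g(487,266)), "right corner",tri(g(563,102),g(600,236)))
print("stand left corner top z=.17",at_z(f,[g(271,180),g(493,270)],.17))
print("tape",at_z(f,[g(196,339)],.02))
print("cable", at_z(f,[g(552,277),g(505,335),g(478,400)],.012))
print("bottle at right table edge", at_z(f,[g(613,404),g(600,45),g(0,385)],0))
for n,p in dict(fl=(-.05,.1435,.061),fr=(-.05,-.1435,.061),bl=(.05,.1435,.061),br=(.05,-.1435,.061),hinge=(.089,0,.061)).items(): print(n,B([p]).round(4))
print("lid edge 1.7",B(lid(1.7,[(-.084,0,.063),(-.084,-.139,.063),(-.084,.139,.063)])).round(3))
# clip angle estimate: project clip end for angles
```

```text
box [ 0.50730623  0.17288471 -0.22471404] res mm [ 0.56830821 -0.5683082  -1.41924163 -2.86371927  1.77400904  2.50895187]
beaker [ 0.48213404 -0.29235588] [-1.  -0.8  0.7  1.  -0.7 -1.1  1.   0.8]
amber cap (array([ 0.5921403 , -0.35467013,  0.08876733]), np.float64(8.424305489753618e-05))
blue cap (array([ 0.62255107, -0.28185382,  0.07364102]), np.float64(0.0033863629576618383))
stand corner (array([ 0.57358033, -0.09753599,  0.17045286]), np.float64(0.004213304092077704)) right corner (array([ 0.95059255, -0.25270974,  0.1524556 ]), np.float64(0.008669038975068438))
stand left corner top z=.17 [[ 0.75657566  0.35883067  0.17      ]
 [ 0.57476616 -0.09948573  0.17      ]]
tape [[0.43666152 0.54132082 0.02      ]]
cable [[ 0.59648221 -0.25888757  0.012     ]
 [ 0.46171089 -0.15056977  0.012     ]
 [ 0.31663587 -0.09024467  0.012     ]]
bottle at right table edge [[ 0.31317128 -0.39361507  0.        ]
 [ 1.19133367 -0.39870655  0.        ]
 [ 0.32070077  1.00200532  0.        ]]
fl [[0.4905 0.3239 0.061 ]]
fr [[0.4266 0.0441 0.061 ]]
bl [[0.588  0.3016 0.061 ]]
br [[0.5241 0.0219 0.061 ]]
hinge [[0.5941 0.1531 0.061 ]]
lid edge 1.7 [[0.618 0.148 0.232]
 [0.587 0.012 0.232]
 [0.649 0.283 0.232]]
```

```bash
cat >> h.py <<'E'
def pose(phi,tau):
    p,t=np.radians([phi,tau]); z=np.array([np.cos(t)*np.cos(p),np.cos(t)*np.sin(p),-np.sin(t)]); y=np.array([-np.sin(p),np.cos(p),0])
    return np.c_[np.cross(y,z),y,z]
def cur():
    s=monitor.get_state(); return s,np.array(s["eef_pos"]),R.from_euler("xyz",s["ee_rot"]).as_matrix()
def delta(p0,M0,tcp,M): return np.r_[R.from_matrix(M0.T@M).as_rotvec(degrees=True).round(2),(M0.T@(np.array(tcp)-p0)).round(4)]
E
cat > go.py <<'E'
# usage: go.py x y z phi tau [x y z phi tau ...]: TCP goals, from the pose now
from h import *
s,p,M=cur(); print("t",round(s["t"],2),"tcp",p.round(4),"q",s["q"].round(2),"F",s["force"].round(1),"w",round(s["width"],4))
y=M[:,1];print("phi",np.degrees(np.arctan2(-y[0],y[1])).round(1),"tau",np.degrees(np.arcsin(-M[2,2])).round(1),"zfwd",M[:,2].round(3))
a=np.array(sys.argv[1:],float).reshape(-1,5)
for g in a: print(g, list(map(float,delta(p,M,g[:3],pose(g[3],g[4])))))
E
python3 go.py .42 .22 .30 69 90
```

```text
t 0.1 tcp [0.2982 0.6051 0.2257] q [ 1.4   0.36  0.01 -0.   -1.22 -0.29] F [-0.3  0.4 -0.2] w 0.0879
phi 153.8 tau 89.9 zfwd [-0.001 -0.001 -1.   ]
[ 0.42  0.22  0.3  69.   90.  ] [0.06, -0.07, 84.76, 0.2795, 0.2917, -0.0738]
```

Emit:
move_arm(
  deltas=[
    [[0, 0, 85, 0.28, 0.29, -0.074, 0.0876], [0, 0, 85, 0.28, 0.29, -0.074, 0.0876], [0, 0, 85, 0.28, 0.29, -0.074, 0.0876], [0, 0, 85, 0.28, 0.29, -0.074, 0.0876], [0, 0, 85, 0.28, 0.29, -0.074, 0.0876], [0, 0, 85, 0.28, 0.29, -0.074, 0.0876], [0, 0, 85, 0.28, 0.29, -0.074, 0.0876], [0, 0, 85, 0.28, 0.29, -0.074, 0.0876], [0, 0, 85, 0.28, 0.29, -0.074, 0.0876], [0, 0, 85, 0.28, 0.29, -0.074, 0.0876], [0, 0, 85, 0.28, 0.29, -0.074, 0.0876], [0, 0, 85, 0.28, 0.29, -0.074, 0.0876]],
  ],
)

```text
t: 1.1
eef_pos: [0.4218, 0.2196, 0.3012]
ee_rot: [-3.141, 0.001, -1.951]
force: [0.4, 0.5, -0.4]
width: 0.0874
```

```bash
python3 go.py .42 -.14 .28 -16 90 .40 -.14 .25 -16 45
```

```text
t 1.1 tcp [0.4218 0.2196 0.3012] q [ 0.9  -0.02 -0.29 -0.   -1.31 -1.28] F [ 0.4  0.5 -0.4] w 0.0874
phi 68.2 tau 89.9 zfwd [ 0.001  0.001 -1.   ]
[  0.42  -0.14   0.28 -16.    90.  ] [0.04, 0.07, 84.22, 0.3346, -0.1318, 0.0208]
[  0.4   -0.14   0.25 -16.    45.  ] [32.97, -36.37, 79.5, 0.3421, -0.1132, 0.0508]
```

Emit:
move_arm(
  deltas=[
    [[0, 0, 84, 0.335, -0.132, 0.02, 0.0876], [0, 0, 84, 0.335, -0.132, 0.02, 0.0876], [0, 0, 84, 0.335, -0.132, 0.02, 0.0876], [0, 0, 84, 0.335, -0.132, 0.02, 0.0876], [0, 0, 84, 0.335, -0.132, 0.02, 0.0876], [0, 0, 84, 0.335, -0.132, 0.02, 0.0876], [0, 0, 84, 0.335, -0.132, 0.02, 0.0876], [0, 0, 84, 0.335, -0.132, 0.02, 0.0876], [0, 0, 84, 0.335, -0.132, 0.02, 0.0876], [0, 0, 84, 0.335, -0.132, 0.02, 0.0876], [0, 0, 84, 0.335, -0.132, 0.02, 0.0876]],
  ],
)

```text
t: 2.02
eef_pos: [0.4223, -0.1403, 0.2799]
ee_rot: [-3.141, -0.001, 2.957]
force: [-0.3, 0.1, 0.5]
width: 0.088
```

```bash
python3 go.py .39 -.22 .17 -31 30 .39 -.22 .15 -31 25
```

```text
t 2.02 tcp [ 0.4223 -0.1403  0.2799] q [ 0.12 -0.07 -0.37 -0.   -1.26 -1.88] F [-0.3  0.1  0.5] w 0.088
phi -10.6 tau 89.9 zfwd [-0.001 -0.    -1.   ]
[  0.39  -0.22   0.17 -31.    30.  ] [10.65, -59.42, 18.52, 0.017, -0.0843, 0.11]
[  0.39  -0.22   0.15 -31.    25.  ] [11.54, -64.36, 18.18, 0.0169, -0.0842, 0.13]
```

Emit:
move_arm(
  deltas=[
    [[11.5, -64.4, 18.2, 0.017, -0.084, 0.13, 0.0876], [11.5, -64.4, 18.2, 0.017, -0.084, 0.13, 0.0876], [11.5, -64.4, 18.2, 0.017, -0.084, 0.13, 0.0876], [11.5, -64.4, 18.2, 0.017, -0.084, 0.13, 0.0876], [11.5, -64.4, 18.2, 0.017, -0.084, 0.13, 0.0876], [11.5, -64.4, 18.2, 0.017, -0.084, 0.13, 0.0876], [11.5, -64.4, 18.2, 0.017, -0.084, 0.13, 0.0876], [11.5, -64.4, 18.2, 0.017, -0.084, 0.13, 0.0876], [11.5, -64.4, 18.2, 0.017, -0.084, 0.13, 0.0876], [11.5, -64.4, 18.2, 0.017, -0.084, 0.13, 0.0876], [11.5, -64.4, 18.2, 0.017, -0.084, 0.13, 0.0876]],
  ],
)

```text
t: 2.93
eef_pos: [0.3993, -0.2602, 0.182]
ee_rot: [2.987, 0.797, 2.756]
force: [-1.0, -2.0, -1.7]
width: 0.0876
```

```bash
python3 go.py .403 -.245 .1 -31 25 .497 -.301 .0495 -31 25
```

```text
t 2.93 tcp [ 0.3993 -0.2602  0.182 ] q [-0.24 -0.25 -0.9  -0.39 -0.12 -1.28] F [-1.  -2.  -1.7] w 0.0876
phi -15.7 tau 43.7 zfwd [ 0.713 -0.123 -0.691]
[  0.403  -0.245   0.1   -31.     25.   ] [16.12, -19.69, 3.6, 0.0603, 0.0067, 0.0574]
[  0.497   -0.301    0.0495 -31.      25.    ] [16.12, -19.69, 3.6, 0.0208, -0.027, 0.1662]
```

```bash
cat > kin.py <<'E'
from h import *
import json
from scipy.optimize import least_squares
rx=lambda a:R.from_rotvec([a,0,0]).as_matrix(); ry=lambda a:R.from_rotvec([0,a,0]).as_matrix(); rz=lambda a:R.from_rotvec([0,0,a]).as_matrix()
def fk(q,k,s4=1,s6=-1):
    d,h,L1,L2,e,Lt,a,o=k
    A=rz(q[0]); p=A@[a,-d,h]; A=A@ry(q[1]); p=p+A@[0,0,L1]; A=A@ry(-q[2]); p=p+A@[L2,o,e]
    A=A@rx(s4*q[3]); A=A@ry(-q[4]); p=p+A@[Lt,0,0]; A=A@rx(s6*q[5])
    return p,A   # A x-axis = tool z
D=[([1.40107739,.35932897,.01115399,-.0003,-1.22409842,-.28807419],[.29817681,.60508443,.22570925],[3.14009,-.00014,-.4579],1),
([.9,-.02,-.29,0,-1.31,-1.28],[.4218,.2196,.3012],[-3.141,.001,-1.951],.15),
([.12,-.07,-.37,0,-1.26,-1.88],[.4223,-.1403,.2799],[-3.141,-.001,2.957],.15)]
E
python3 - <<'E'
from kin import *
s=monitor.get_state(); D.append((list(s["q"]),list(s["eef_pos"]),list(s["ee_rot"]),1)); json.dump(D,open("D.json","w"))
for s4 in(1,-1):
  for s6 in(1,-1):
    # orientation: find constant offset tool rot C: A@C=Rtool
    Cs=[fk(d[0],[0]*8,s4,s6)[1].T@R.from_euler("xyz",d[2]).as_matrix() for d in D]
    print(s4,s6,[np.degrees((R.from_matrix(Cs[0]).inv()*R.from_matrix(c)).magnitude()).round(2) for c in Cs])
def res(k,s4):
    return np.concatenate([(fk(d[0],k,s4)[0]-d[1])*d[3] for d in D]+[(k-k0)*.01])
k0=np.array([.19,.3,.4,.4,0,.3,0,0])
for s4 in(1,-1):
    r=least_squares(res,k0,args=(s4,));print(s4,r.x.round(4),(r.fun[:12]*1000).round(1))
print(D[-1])
E
```

```text
1 1 [np.float64(0.0), np.float64(113.67), np.float64(177.86), np.float64(158.89)]
1 -1 [np.float64(0.0), np.float64(0.57), np.float64(0.77), np.float64(45.08)]
-1 1 [np.float64(0.0), np.float64(113.68), np.float64(177.84), np.float64(114.1)]
-1 -1 [np.float64(0.0), np.float64(0.59), np.float64(0.73), np.float64(0.0)]
1 [ 0.1839 -0.7691  0.4577 -0.1242  0.4656 -0.0884  0.4434  0.0061] [-13.7   2.1   2.1  -1.4   2.1  -6.4   3.8   2.3  -3.4  -3.9 -14.   -0.5]
-1 [ 0.1881  0.4335  0.6335  0.8088 -0.0878  0.4436 -0.3058  0.0019] [-5.6  0.8 -1.3 -1.   0.6  3.3 -0.2  0.5  2.9 -1.2 -5.8  0.4]
([np.float64(-0.236892486044241), np.float64(-0.2497368317072578), np.float64(-0.8982721718924476), np.float64(-0.3934867217751801), np.float64(-0.12422644184935405), np.float64(-1.2837984373093807)], [np.float64(0.3993028243450384), np.float64(-0.2601577927827359), np.float64(0.18204234561988109)], [np.float64(2.987163800634005), np.float64(0.7969580465459418), np.float64(2.756127240009227)], 1)
```

```bash
sed -i 's/p=p+A@\[L2,o,e\]/p=p+A@[L2,0,e]/; s/A=A@rx(s4\*q\[3\]); /A=A@rx(s4*q[3]); p=p+A@[0,o,0]; /; s/s4=1,s6=-1/s4=-1,s6=-1/' kin.py
python3 - <<'E'
from kin import *
D=json.load(open("D.json"))
for k0 in ([.0,.3,.5,.5,0,.3,0,-.19],[.19,.3,.5,.5,0,.3,0,0]):
  k0=np.array(k0)
  r=least_squares(lambda k:np.concatenate([(fk(d[0],k)[0]-d[1])*d[3] for d in D]+[(k-k0)*.003]),k0);print(r.x.round(4),(r.fun[:12]*1000).round(1))
E
```

```text
[ 0.0028  0.215   0.6021  0.4767 -0.0078  0.383  -0.0098 -0.189 ] [ 0.  -0.  -0.1 -0.5 -0.1 -0.3  0.5 -0.2  0.7 -0.   0.   0. ]
[ 0.0044  0.2191  0.6025  0.4811 -0.0095  0.3843 -0.0135 -0.1874] [-0.  -0.  -0.1 -0.5 -0.1 -0.2  0.5 -0.2  0.7 -0.  -0.   0. ]
```

```bash
cat >> kin.py <<'E'
D=json.load(open("D.json")); w=np.array([1,0,0,0,1,0,1,0])*.3+.001
k0=np.array([0,.2,.6,.48,0,.38,0,-.19])
K=least_squares(lambda k:np.concatenate([(fk(d[0],k)[0]-d[1])*d[3] for d in D]+[(k-k0)*w]),k0).x
C=fk(D[0][0],K)[1].T@R.from_euler("xyz",D[0][2]).as_matrix()
lo=np.array([-3.07,-1.43,-1.02,-3.03,-3.05,-3.03])+.04;hi=np.array([3.07,2.12,1.25,1.67,0,3.03])-.04
rng=np.random.default_rng(0)
def ik(tcp,M,q0=None,n=12):
    best=[]
    for i in range(n):
        x=q0 if (i==0 and q0 is not None) else rng.uniform(np.maximum(lo,-2),np.minimum(hi,2))
        def f(q):
            p,A=fk(q,K);return np.r_[(p-tcp)*5,R.from_matrix(M.T@A@C).as_rotvec()]
        r=least_squares(f,np.clip(x,lo+1e-6,hi-1e-6),bounds=(lo,hi),max_nfev=60)
        if np.abs(r.fun).max()<.01 and not any(np.abs(b-r.x).max()<.1 for b in best): best.append(r.x)
    return best
def wrist(q): # points along arm: elbow, wrist, offset wrist, flange-ish z
    d,h,L1,L2,e,Lt,a,o=K
    A=rz(q[0]);p=A@[a,-d,h];A=A@ry(q[1]);p1=p+A@[0,0,L1];A=A@ry(-q[2]);p2=p1+A@[L2,0,e];A=A@rx(-q[3]);p3=p2+A@[0,o,0];return p1,p2,p3
E
python3 - <<'E'
from kin import *
print(K.round(4))
ax=np.array([.482,-.292,.0605])
for tau in (15,25,40,50):
  for phi in (-100,-75,-50,-31,0,30,60,90):
    M=pose(phi,tau)
    for flip in (0,1):
      Mf=M@rz(np.pi) if flip else M
      for q in ik(ax+.019*M[:,2],Mf,n=6): print(tau,phi,flip,q.round(2),[p.round(2).tolist() for p in wrist(q)])
E
```

```text
[ 0.      0.1988  0.6016  0.4636 -0.      0.378   0.     -0.1918]
15 -100 0 [ 0.22  0.76 -0.92  1.21 -1.27  1.46] [[0.41, 0.09, 0.63], [0.35, 0.08, 0.17], [0.54, 0.05, 0.15]]
15 -100 1 [ 0.22  0.76 -0.92  1.21 -1.27 -1.68] [[0.41, 0.09, 0.63], [0.35, 0.08, 0.17], [0.54, 0.05, 0.15]]
15 0 0 [-1.28  0.73 -0.62 -1.8  -1.25  1.35] [[0.12, -0.38, 0.65], [0.15, -0.48, 0.19], [0.14, -0.29, 0.15]]
15 30 0 [-1.12  0.74 -0.26 -1.37 -1.39  0.99] [[0.18, -0.36, 0.64], [0.29, -0.59, 0.26], [0.18, -0.47, 0.15]]
15 60 0 [-0.96  0.84  0.07 -1.08 -1.68  0.86] [[0.26, -0.37, 0.6], [0.45, -0.64, 0.27], [0.31, -0.59, 0.15]]
15 60 1 [-0.96  0.84  0.07 -1.08 -1.68 -2.28] [[0.26, -0.37, 0.6], [0.45, -0.64, 0.27], [0.31, -0.59, 0.15]]
15 90 0 [-0.77  0.97  0.35 -0.86 -1.98  0.88] [[0.36, -0.34, 0.54], [0.63, -0.61, 0.27], [0.48, -0.64, 0.15]]
15 90 1 [-0.77  0.97  0.35 -0.86 -1.98 -2.27] [[0.36, -0.34, 0.54], [0.63, -0.61, 0.27], [0.48, -0.64, 0.15]]
25 -100 0 [ 0.17  0.65 -0.94  1.23 -1.13  1.55] [[0.36, 0.06, 0.68], [0.35, 0.06, 0.22], [0.54, 0.03, 0.21]]
25 -100 1 [ 0.17  0.65 -0.94  1.23 -1.13 -1.59] [[
[... 2526 characters left out ...]
.78], [0.4, -0.29, 0.46], [0.25, -0.29, 0.34]]
50 30 0 [-0.73  0.39 -0.32 -0.93 -0.86  0.32] [[0.17, -0.15, 0.75], [0.43, -0.39, 0.45], [0.28, -0.41, 0.34]]
50 30 1 [-0.73  0.39 -0.32 -0.93 -0.86 -2.82] [[0.17, -0.15, 0.75], [0.43, -0.39, 0.45], [0.28, -0.41, 0.34]]
50 60 0 [-0.7   0.53 -0.11 -0.75 -1.19  0.56] [[0.23, -0.2, 0.72], [0.52, -0.43, 0.44], [0.37, -0.49, 0.34]]
50 60 1 [-0.7   0.53 -0.11 -0.75 -1.19 -2.58] [[0.23, -0.2, 0.72], [0.52, -0.43, 0.44], [0.37, -0.49, 0.34]]
50 90 0 [-0.6   0.65  0.06 -0.57 -1.45  0.8 ] [[0.3, -0.2, 0.68], [0.62, -0.42, 0.42], [0.48, -0.52, 0.34]]
50 90 1 [-0.6   0.65  0.06 -0.57 -1.45 -2.34] [[0.3, -0.2, 0.68], [0.62, -0.42, 0.42], [0.48, -0.52, 0.34]]
```

```bash
cat > plan.py <<'E'
from kin import *
from fit import B
E
python3 - <<'E'
from kin import *
from fit import B
s,p,M=cur()
bk=np.array([.482,-.292,.0605]); pr=B([(-.03,-.065,.115)])[0]; print("pour pt",pr)
for flip in(0,1):
  q=None
  for name,g,phi,tau in [("pre",bk-.12*pose(45,28)[:,2],45,28),("grasp",bk,45,28),("lift",bk+[0,0,.13],45,28),("mid",[.46,-.1,.2],60,40),("box",pr+[0,0,.06],77,80),("p90",pr,77,118),("p105",pr,77,133),("p115",pr,77,143)]:
    Mx=pose(phi,tau); Mf=Mx@rz(np.pi) if flip else Mx
    sol=ik(np.array(g)+.019*Mx[:,2],Mf,q,n=1 if q is not None else 15) or ik(np.array(g)+.019*Mx[:,2],Mf,q,n=15)
    if not sol: print(flip,name,"none"); continue
    q=sol[0]; print(flip,name,q.round(2), [x.round(2).tolist() for x in wrist(q)])
E
```

```text
box [ 0.50730623  0.17288471 -0.22471404] res mm [ 0.56830821 -0.5683082  -1.41924163 -2.86371927  1.77400904  2.50895187]
pour pt [0.4635767  0.11620378 0.115     ]
0 pre [-1.1   0.6  -0.05 -1.   -1.5   0.71] [[0.15, -0.3, 0.7], [0.32, -0.63, 0.41], [0.18, -0.59, 0.29]]
0 grasp [-0.96  0.65 -0.14 -1.1  -1.34  0.77] [[0.21, -0.3, 0.68], [0.4, -0.57, 0.35], [0.26, -0.52, 0.23]]
0 lift [-0.95  0.44 -0.1  -1.07 -1.45  0.55] [[0.15, -0.21, 0.74], [0.38, -0.53, 0.5], [0.26, -0.52, 0.36]]
0 mid [-0.56  0.2  -0.3  -0.93 -1.28  0.42] [[0.1, -0.06, 0.79], [0.45, -0.28, 0.57], [0.32, -0.34, 0.43]]
0 box [ 0.55  0.06 -0.5  -0.16 -0.9  -0.69] [[0.03, 0.02, 0.8], [0.36, 0.22, 0.55], [0.45, 0.06, 0.53]]
0 p90 [ 0.84  0.36 -0.52  0.25 -1.13 -1.23] [[0.14, 0.16, 0.76], [0.34, 0.38, 0.4], [0.5, 0.28, 0.43]]
0 p105 [ 0.89  0.5  -0.46  0.31 -1.31 -1.31] [[0.18, 0.23, 0.73], [0.35, 0.43, 0.34], [0.52, 0.35, 0.38]]
0 p115 [ 0.92  0.6  -0.43  0.34 -1.43 -1.35] [[0.21, 0.27, 0.69], [0.35, 0.46, 0.3], [0.53, 0.4, 0.33]]
1 pre [-1.1   0.6  -0.05 -1.   -1.5  -2.43] [[0.15, -0.3, 0.7], [0.32, -0.63, 0.41], [0.18, -0.59, 0.29]]
1 grasp [-0.96  0.65 -0.14 -1.1  -1.34 -2.37] [[0.21, -0.3, 0.68], [0.4, -0.57, 0.35], [0.26, -0.52, 0.23]]
1 lift [-0.95  0.44 -0.1  -1.07 -1.45 -2.59] [[0.15, -0.21, 0.74], [0.38, -0.53, 0.5], [0.26, -0.52, 0.36]]
1 mid [-0.56  0.2  -0.3  -0.93 -1.28 -2.72] [[0.1, -0.06, 0.79], [0.45, -0.28, 0.57], [0.32, -0.34, 0.43]]
1 box [ 0.55  0.06 -0.5  -0.16 -0.9   2.45] [[0.03, 0.02, 0.8], [0.36, 0.22, 0.55], [0.45, 0.06, 0.53]]
1 p90 [ 0.84  0.36 -0.52  0.25 -1.13  1.92] [[0.14, 0.16, 0.76], [0.34, 0.38, 0.4], [0.5, 0.28, 0.43]]
1 p105 [ 0.89  0.5  -0.46  0.31 -1.31  1.83] [[0.18, 0.23, 0.73], [0.35, 0.43, 0.34], [0.52, 0.35, 0.38]]
1 p115 [ 0.92  0.6  -0.43  0.34 -1.43  1.79] [[0.21, 0.27, 0.69], [0.35, 0.46, 0.3], [0.53, 0.4, 0.33]]
```

```bash
python3 go.py .41 -.32 .26 25 60 .41 -.36 .17 45 40
python3 - <<'E'
from kin import *
s=monitor.get_state()
q=s["q"]
for g in [(.41,-.32,.26,25,60),(.41,-.36,.17,45,40),(.419,-.355,.108,45,28)]:
    q=ik(np.array(g[:3]),pose(*g[3:]),q,n=1)[0];print(q.round(2))
E
```

```text
t 2.93 tcp [ 0.3993 -0.2602  0.182 ] q [-0.24 -0.25 -0.9  -0.39 -0.12 -1.28] F [-1.  -2.  -1.7] w 0.0876
phi -15.7 tau 43.7 zfwd [ 0.713 -0.123 -0.691]
[ 0.41 -0.32  0.26 25.   60.  ] [-20.48, 17.5, -35.85, -0.0784, -0.046, -0.0388]
[ 0.41 -0.36  0.17 45.   40.  ] [-41.35, -0.34, -44.74, -0.0246, -0.094, 0.0282]
[-0.67  0.02 -0.24 -0.52 -1.11 -0.28]
[-1.01  0.41 -0.06 -0.85 -1.43  0.5 ]
[-1.1   0.6  -0.05 -1.   -1.5   0.71]
```

Emit:
move_arm(
  deltas=[
    [[-20.5, 17.5, -36, -0.078, -0.046, -0.039, 0.0876], [-20.5, 17.5, -36, -0.078, -0.046, -0.039, 0.0876], [-20.5, 17.5, -36, -0.078, -0.046, -0.039, 0.0876], [-20.5, 17.5, -36, -0.078, -0.046, -0.039, 0.0876], [-20.5, 17.5, -36, -0.078, -0.046, -0.039, 0.0876], [-20.5, 17.5, -36, -0.078, -0.046, -0.039, 0.0876], [-20.5, 17.5, -36, -0.078, -0.046, -0.039, 0.0876], [-41.4, -0.3, -44.7, -0.025, -0.094, 0.028, 0.0876], [-41.4, -0.3, -44.7, -0.025, -0.094, 0.028, 0.0876], [-41.4, -0.3, -44.7, -0.025, -0.094, 0.028, 0.0876], [-41.4, -0.3, -44.7, -0.025, -0.094, 0.028, 0.0876], [-41.4, -0.3, -44.7, -0.025, -0.094, 0.028, 0.0876]],
  ],
)

```text
t: 3.93
eef_pos: [0.4079, -0.3605, 0.166]
ee_rot: [3.124, 0.862, -2.387]
force: [0.0, 0.4, -0.2]
width: 0.0874
```

```bash
python3 go.py .419 -.355 .108 45 28 .494 -.28 .0516 45 28
```

```text
t 3.93 tcp [ 0.4079 -0.3605  0.166 ] q [-1.01  0.41 -0.07 -0.85 -1.42  0.48] F [ 0.   0.4 -0.2] w 0.0874
phi 44.0 tau 40.6 zfwd [ 0.541  0.533 -0.651]
[ 0.419 -0.355  0.108 45.    28.   ] [-0.44, -12.6, -1.1, 0.0363, -0.0045, 0.0467]
[ 0.494  -0.28    0.0516 45.     28.    ] [-0.44, -12.6, -1.1, 0.0101, -0.0033, 0.1639]
```

Emit:
move_arm(
  deltas=[
    [[-0.4, -12.6, -1.1, 0.036, -0.0045, 0.047, 0.0876], [-0.4, -12.6, -1.1, 0.036, -0.0045, 0.047, 0.0876], [-0.4, -12.6, -1.1, 0.036, -0.0045, 0.047, 0.0876], [-0.4, -12.6, -1.1, 0.03, -0.004, 0.076, 0.0876], [-0.4, -12.6, -1.1, 0.023, -0.004, 0.105, 0.0876], [-0.4, -12.6, -1.1, 0.0165, -0.0035, 0.135, 0.0876], [-0.4, -12.6, -1.1, 0.013, -0.0033, 0.152, 0.0876], [-0.4, -12.6, -1.1, 0.01, -0.0033, 0.164, 0.0876], [-0.4, -12.6, -1.1, 0.01, -0.0033, 0.164, 0.0876]],
  ],
)

```text
t: 4.68
eef_pos: [0.4961, -0.2789, 0.0542]
ee_rot: [-3.135, 1.075, -2.351]
force: [-0.4, 0.7, -0.7]
width: 0.0875
```

```bash
python3 go.py
cat > look.py <<'E'
# look.py name  u0 v0 w h (scene)  u0 v0 w h (top)
from h import *
import pickle
a=list(map(int,sys.argv[2:])); o=[]
for i,n in enumerate(("scene","top")):
    f=viewer.grab_frame(n); pickle.dump(f,open(f"pics/{sys.argv[1]}_{n}.pkl","wb")); u,v,w,h=a[4*i:4*i+4]
    o.append(cv2.resize(f["frame"][v:v+h,u:u+w],(400,int(400*h/w)),interpolation=cv2.INTER_CUBIC))
H=max(x.shape[0] for x in o)
cv2.imwrite(f"pics/{sys.argv[1]}.png",np.hstack([cv2.copyMakeBorder(x,0,H-x.shape[0],0,0,0) for x in o]))
E
python3 look.py grasp 330 160 120 140 340 150 120 140
```

```text
t 4.68 tcp [ 0.4961 -0.2789  0.0542] q [-0.95  0.64 -0.14 -1.1  -1.34  0.77] F [-0.4  0.7 -0.7] w 0.0875
phi 44.9 tau 28.4 zfwd [ 0.624  0.62  -0.475]
```

View pics/grasp.png

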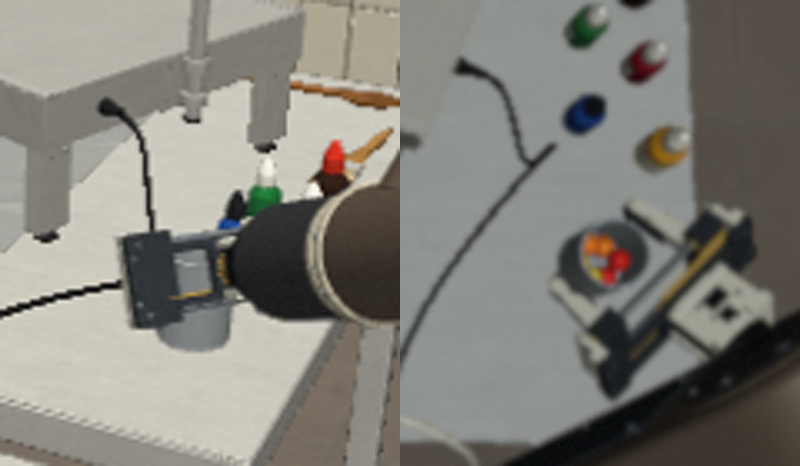

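The fingers straddle the beaker (rim centre about (612,250)), and the fingertips are near (635,210) and (558,283). The tips look a little short of my estimate, so I'll compare with the projection.

Run:
```python
from h import *
import pickle
f=pickle.load(open("pics/grasp_top.pkl","rb"))
s,p,M=cur()
pt={"tcp":p,"gp":p-.019*M[:,2],"tipL":p+.044*M[:,1],"tipR":p-.044*M[:,1],"rim":[.482,-.292,.085],"base":[.482,-.292,0]}
for k,v in pt.items():
    u=proj(f,[v])[0]; print(k,((u-[340,150]+.5)*400/120+[400,0]).round(0))
```

```text
tcp [593. 245.]
gp [609. 257.]
tipL [560. 277.]
tipR [625. 213.]
rim [615. 255.]
base [589. 266.]
```

Emit:
move_arm(
  deltas=[
    [[0, 0, 0, 0, 0, 0, 0.05], [0, 0, 0, 0, 0, 0, 0.05], [0, 0, 0, 0, 0, 0, 0.05], [0, 0, 0, 0, 0, 0, 0.05], [0, 0, 0, 0, 0, 0, 0.05], [0, 0, 0, 0, 0, 0, 0.05], [0, 0, 0, 0, 0, 0, 0.05]],
  ],
  force=30,
)

```text
t: 5.37
eef_pos: [0.4951, -0.2813, 0.0539]
ee_rot: [-3.134, 1.076, -2.353]
force: [-0.9, -2.6, 5.6]
width: 0.065
```

```bash
python3 go.py .496 -.279 .184 45 28 .46 -.15 .24 55 40
python3 - <<'E'
from kin import *
from fit import B
s=monitor.get_state();q=s["q"]
pr=B([(-.03,-.065,.115)])[0]
for g,phi,tau in [((.482,-.292,.19),45,28),((.46,-.15,.24),55,40),((.46,-.02,.24),66,60),(pr+[0,0,.09],77,80),(pr,77,110),(pr,77,133)]:
    Mx=pose(phi,tau);t=np.array(g)+.019*Mx[:,2];q=ik(t,Mx,q,n=1)[0];print(t.round(3),phi,tau,q.round(2))
E
```

```text
t 5.37 tcp [ 0.4951 -0.2813  0.0539] q [-0.96  0.64 -0.14 -1.1  -1.34  0.77] F [-0.9 -2.6  5.6] w 0.065
phi 44.8 tau 28.3 zfwd [ 0.626  0.619 -0.475]
[ 0.496 -0.279  0.184 45.    28.   ] [-0.29, -0.33, 0.08, -0.1156, 0.0006, -0.0597]
[ 0.46 -0.15  0.24 55.   40.  ] [-8.59, 11.62, -5.58, -0.1962, 0.1173, -0.029]
box [ 0.50730623  0.17288471 -0.22471404] res mm [ 0.56830821 -0.5683082  -1.41924163 -2.86371927  1.77400904  2.50895187]
[ 0.494 -0.28   0.181] 45 28 [-0.95  0.45 -0.1  -1.07 -1.45  0.55]
[ 0.468 -0.138  0.228] 55 40 [-0.64  0.17 -0.24 -0.91 -1.34  0.34]
[ 0.464 -0.011  0.224] 66 60 [-0.05 -0.01 -0.35 -0.55 -1.1  -0.14]
[0.464 0.119 0.186] 77 80 [ 0.55  0.02 -0.46 -0.15 -0.97 -0.7 ]
[0.462 0.11  0.097] 77 110 [ 0.8   0.3  -0.55  0.21 -1.03 -1.16]
[0.461 0.104 0.101] 77 133 [ 0.89  0.5  -0.46  0.31 -1.31 -1.31]
```

Emit:
move_arm(
  deltas=[
    [[0, 0, 0, -0.013, 0, -0.007, 0.05], [0, 0, 0, -0.035, 0, -0.018, 0.05], [0, 0, 0, -0.06, 0, -0.031, 0.05], [0, 0, 0, -0.088, 0, -0.045, 0.05], [-0.3, -0.3, 0, -0.115, 0, -0.06, 0.05], [-8.6, 11.6, -5.6, -0.14, 0.03, -0.05, 0.05], [-8.6, 11.6, -5.6, -0.16, 0.06, -0.04, 0.05], [-8.6, 11.6, -5.6, -0.18, 0.09, -0.035, 0.05], [-8.6, 11.6, -5.6, -0.19, 0.117, -0.029, 0.05], [-8.6, 11.6, -5.6, -0.19, 0.117, -0.029, 0.05]],
  ],
)

```text
t: 6.2
eef_pos: [0.4562, -0.1468, 0.2376]
ee_rot: [-3.138, 0.874, -2.174]
force: [0.2, 0.0, -2.3]
width: 0.0649
```

```bash
python3 go.py .464 -.011 .224 66 60 .464 .119 .186 77 80
```

```text
t 6.2 tcp [ 0.4562 -0.1468  0.2376] q [-0.67  0.16 -0.23 -0.9  -1.37  0.34] F [ 0.2  0.  -2.3] w 0.0649
phi 55.3 tau 39.9 zfwd [ 0.438  0.629 -0.642]
[ 4.64e-01 -1.10e-02  2.24e-01  6.60e+01  6.00e+01] [-7.04, 20.0, -8.16, -0.0642, 0.071, 0.0976]
[ 0.464  0.119  0.186 77.    80.   ] [-11.22, 39.55, -19.12, -0.1038, 0.1452, 0.2038]
```

```bash
python3 go.py .464 -.011 .224 66 55 .464 .114 .15 77 65
```

```text
t 6.2 tcp [ 0.4562 -0.1468  0.2376] q [-0.67  0.16 -0.23 -0.9  -1.37  0.34] F [ 0.2  0.  -2.3] w 0.0649
phi 55.3 tau 39.9 zfwd [ 0.438  0.629 -0.642]
[ 4.64e-01 -1.10e-02  2.24e-01  6.60e+01  5.50e+01] [-7.38, 15.01, -7.82, -0.0642, 0.071, 0.0976]
[ 0.464  0.114  0.15  77.    65.   ] [-13.45, 24.74, -17.27, -0.0736, 0.1424, 0.2238]
```

Emit:
move_arm(
  deltas=[
    [[-4, 8, -4, -0.032, 0.035, 0.048, 0.05], [-7.4, 15, -7.8, -0.055, 0.06, 0.08, 0.05], [-7.4, 15, -7.8, -0.064, 0.071, 0.098, 0.05], [-10, 20, -12, -0.067, 0.09, 0.13, 0.05], [-12, 23, -15, -0.07, 0.11, 0.165, 0.05], [-13.5, 24.7, -17.3, -0.072, 0.13, 0.2, 0.05], [-13.5, 24.7, -17.3, -0.0736, 0.142, 0.22, 0.05], [-13.5, 24.7, -17.3, -0.0736, 0.142, 0.224, 0.05], [-13.5, 24.7, -17.3, -0.0736, 0.142, 0.224, 0.05]],
  ],
)

```text
t: 6.95
eef_pos: [0.4641, 0.113, 0.1443]
ee_rot: [3.132, 0.437, -1.801]
force: [-0.1, 0.0, -2.0]
width: 0.0648
```

```bash
python3 go.py .463 .113 .115 77 88 .462 .109 .1 77 112 .461 .105 .1 77 125 .461 .104 .1 77 135
```

```text
t 6.95 tcp [0.4641 0.113  0.1443] q [ 0.3   0.07 -0.45 -0.5  -0.89 -0.24] F [-0.1  0.  -2. ] w 0.0648
phi 77.0 tau 65.0 zfwd [ 0.087  0.414 -0.906]
[ 0.463  0.113  0.115 77.    88.   ] [0.49, 23.04, -0.09, 0.0126, 0.0008, 0.0265]
[4.62e-01 1.09e-01 1.00e-01 7.70e+01 1.12e+02] [0.51, 47.04, 0.01, 0.0227, 0.0007, 0.0383]
[4.61e-01 1.05e-01 1.00e-01 7.70e+01 1.25e+02] [0.52, 60.04, 0.07, 0.0264, 0.0008, 0.0366]
[4.61e-01 1.04e-01 1.00e-01 7.70e+01 1.35e+02] [0.52, 70.04, 0.12, 0.0273, 0.0006, 0.0362]
```

Emit:
move_arm(
  deltas=[
    [[0.3, 6, 0, 0.004, 0, 0.008, 0.05], [0.4, 12, 0, 0.007, 0, 0.015, 0.05], [0.5, 18, 0, 0.01, 0, 0.022, 0.05], [0.5, 23, 0, 0.0126, 0.0008, 0.0265, 0.05], [0.5, 28, 0, 0.015, 0.0008, 0.03, 0.05], [0.5, 33, 0, 0.017, 0.0008, 0.033, 0.05], [0.5, 38, 0, 0.019, 0.0008, 0.036, 0.05], [0.5, 42, 0, 0.021, 0.0008, 0.037, 0.05], [0.5, 46, 0, 0.0225, 0.0008, 0.038, 0.05], [0.5, 50, 0, 0.0235, 0.0008, 0.038, 0.05], [0.5, 54, 0, 0.0245, 0.0008, 0.0375, 0.05], [0.5, 58, 0, 0.026, 0.0008, 0.037, 0.05]],
  ],
)

```text
t: 7.95
eef_pos: [0.4646, 0.1015, 0.1031]
ee_rot: [-3.134, -0.577, -1.805]
force: [-0.5, -0.1, -2.4]
width: 0.0649
```

```bash
python3 go.py .461 .105 .1 77 135 .461 .105 .1 77 145
```

```text
t 7.95 tcp [0.4646 0.1015 0.1031] q [ 0.85  0.4  -0.5   0.28 -1.2  -1.26] F [-0.5 -0.1 -2.4] w 0.0649
phi 76.8 tau 56.9 zfwd [-0.12  -0.533 -0.838]
[4.61e-01 1.05e-01 1.00e-01 7.70e+01 1.35e+02] [-0.16, 11.92, -0.37, -0.0038, 0.0043, 0.0011]
[4.61e-01 1.05e-01 1.00e-01 7.70e+01 1.45e+02] [-0.12, 21.92, -0.38, -0.0038, 0.0043, 0.0011]
```

Emit:
move_arm(
  deltas=[
    [[0, 3, 0, -0.002, 0.002, 0.001, 0.05], [0, 6, 0, -0.003, 0.004, 0.001, 0.05], [0, 9, 0, -0.0038, 0.004, 0.001, 0.05], [0, 12, 0, -0.0038, 0.004, 0.001, 0.05], [0, 15, 0, -0.0038, 0.004, 0.001, 0.05], [0, 18, 0, -0.0038, 0.004, 0.001, 0.05], [0, 21, 0, -0.0038, 0.004, 0.001, 0.05], [0, 22, 0, -0.0038, 0.004, 0.001, 0.05], [0, 22, 0, -0.0038, 0.004, 0.001, 0.05], [0, 22, 0, -0.0038, 0.004, 0.001, 0.05], [0, 22, 0, -0.0038, 0.004, 0.001, 0.05], [0, 22, 0, -0.0038, 0.004, 0.001, 0.05]],
  ],
)

```text
t: 8.95
eef_pos: [0.4611, 0.105, 0.0999]
ee_rot: [-3.132, -0.957, -1.808]
force: [-0.2, -1.5, -1.3]
width: 0.0653
```

```bash
python3 go.py .464 .113 .17 77 90 .464 .02 .224 70 55; python3 look.py pour 200 120 140 140 190 140 160 120
```

```text
t 8.95 tcp [0.4611 0.105  0.0999] q [ 0.93  0.63 -0.41  0.34 -1.45 -1.37] F [-0.2 -1.5 -1.3] w 0.0653
phi 76.8 tau 35.2 zfwd [-0.183 -0.796 -0.576]
[ 0.464  0.113  0.17  77.    90.   ] [-0.2, -54.81, -0.31, 0.0524, -0.0013, -0.0473]
[4.64e-01 2.00e-02 2.24e-01 7.00e+01 5.50e+01] [-1.64, -89.67, 7.41, 0.1486, -0.0228, -0.0043]
```

View pics/pour.png

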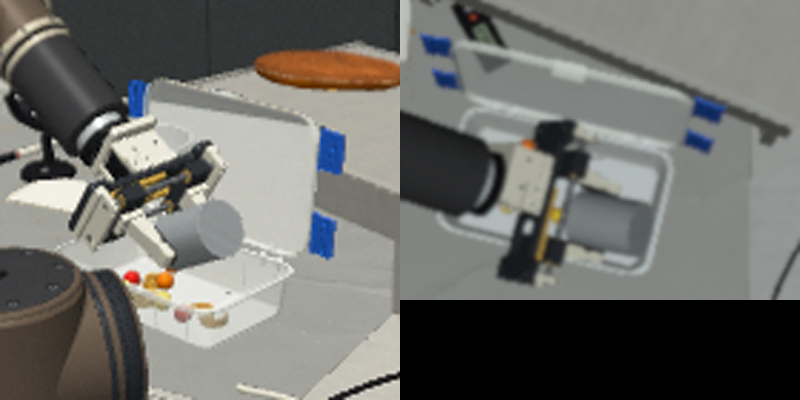

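The beaker is empty-looking and tipped; red, orange and yellow balls are seen in the box around (131–183, 278–313). I back off and will count them from the clear view.

Emit:
move_arm(
  deltas=[
    [[0, -7, 0, 0.005, 0, -0.005, 0.05], [0, -14, 0, 0.01, 0, -0.012, 0.05], [0, -21, 0, 0.017, 0, -0.02, 0.05], [0, -28, 0, 0.025, 0, -0.028, 0.05], [0, -35, 0, 0.033, 0, -0.035, 0.05], [0, -42, 0, 0.04, 0, -0.04, 0.05], [0, -49, 0, 0.046, 0, -0.043, 0.05], [-0.2, -55, 0, 0.0524, -0.001, -0.047, 0.05], [-0.5, -62, 2, 0.075, -0.005, -0.04, 0.05], [-1, -69, 4, 0.1, -0.01, -0.03, 0.05], [-1.3, -76, 6, 0.125, -0.015, -0.02, 0.05], [-1.6, -83, 7, 0.148, -0.02, -0.005, 0.05]],
  ],
)

```text
t: 10.05
eef_pos: [0.4608, 0.0294, 0.2222]
ee_rot: [-3.131, 0.44, -1.903]
force: [0.3, -2.0, -0.9]
width: 0.0651
```

```bash
python3 go.py .4562 -.1468 .2376 55 40 .4951 -.2813 .185 44.8 28.3; python3 look.py balls 200 150 140 120 190 140 160 120
```

```text
t 10.05 tcp [0.4608 0.0294 0.2222] q [ 0.13 -0.04 -0.38 -0.45 -1.05 -0.27] F [ 0.3 -2.  -0.9] w 0.0651
phi 70.7 tau 64.8 zfwd [ 0.149  0.399 -0.905]
[ 0.4562 -0.1468  0.2376 55.     40.    ] [9.23, -24.54, 12.89, 0.1455, -0.054, -0.085]
[ 0.4951 -0.2813  0.185  44.8    28.3   ] [17.73, -35.72, 19.51, 0.2715, -0.1346, -0.0853]
```

View pics/balls.png

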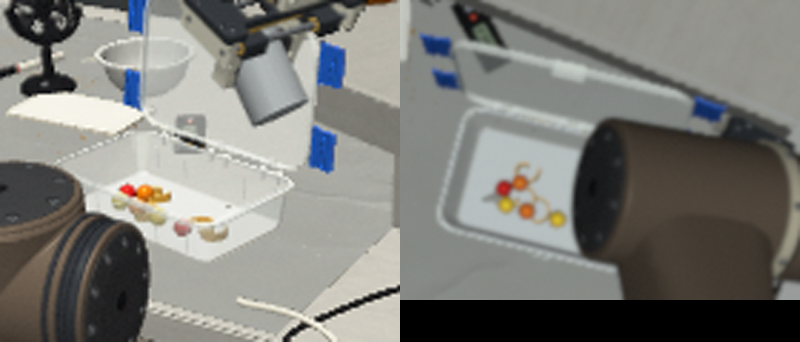

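Six balls are in the box: five in the top view (504,188), (520,182), (506,205), (527,211), (557,219), plus the second red at (182,226) in the scene view. Returning the beaker.

Emit:
move_arm(
  deltas=[
    [[2.5, -6, 3, 0.036, -0.013, -0.021, 0.05], [5, -12, 6, 0.073, -0.027, -0.042, 0.05], [7, -18, 9.5, 0.11, -0.04, -0.064, 0.05], [9.2, -24.5, 13, 0.1455, -0.054, -0.085, 0.05], [12, -28, 15, 0.177, -0.074, -0.085, 0.05], [14, -31, 17, 0.21, -0.094, -0.085, 0.05], [16, -33, 18, 0.24, -0.115, -0.085, 0.05], [17.7, -35.7, 19.5, 0.2715, -0.1346, -0.0853, 0.05], [17.7, -35.7, 19.5, 0.2715, -0.1346, -0.0853, 0.05], [17.7, -35.7, 19.5, 0.2715, -0.1346, -0.0853, 0.05]],
  ],
)

```text
t: 10.98
eef_pos: [0.4936, -0.2865, 0.1777]
ee_rot: [3.121, 1.064, -2.382]
force: [0.3, -0.5, -0.1]
width: 0.0652
```

```bash
python3 go.py .4951 -.2813 .085 44.8 28.3  .4951 -.2813 .0585 44.8 28.3; python3 look.py back 330 130 120 140 340 150 120 140
```

```text
t 10.98 tcp [ 0.4936 -0.2865  0.1777] q [-0.95  0.45 -0.09 -1.06 -1.44  0.53] F [ 0.3 -0.5 -0.1] w 0.0652
phi 44.5 tau 29.0 zfwd [ 0.62   0.617 -0.485]
[ 0.4951 -0.2813  0.085  44.8    28.3   ] [0.02, -0.71, -0.63, 0.0788, 0.0017, 0.0491]
[ 0.4951 -0.2813  0.0585 44.8    28.3   ] [0.02, -0.71, -0.63, 0.102, 0.0015, 0.0619]
```

View pics/back.png

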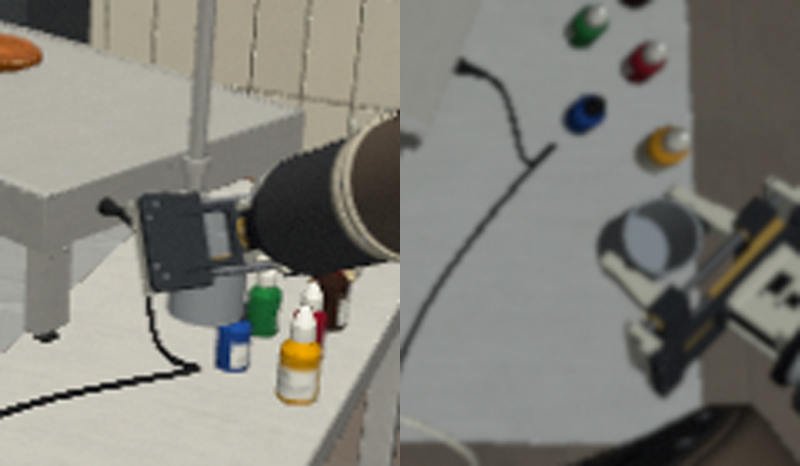

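The beaker at (207,285) hangs upright and is empty (top view, (660,240)). I lower it to just above the grasp height.

Emit:
move_arm(
  deltas=[
    [[0, -0.7, -0.6, 0.03, 0.001, 0.019, 0.05], [0, -0.7, -0.6, 0.058, 0.002, 0.036, 0.05], [0, -0.7, -0.6, 0.0788, 0.0017, 0.049, 0.05], [0, -0.7, -0.6, 0.095, 0.0017, 0.058, 0.05], [0, -0.7, -0.6, 0.102, 0.0015, 0.062, 0.05], [0, -0.7, -0.6, 0.1045, 0.0015, 0.0633, 0.05], [0, -0.7, -0.6, 0.1055, 0.0015, 0.0637, 0.05], [0, -0.7, -0.6, 0.1055, 0.0015, 0.0637, 0.05]],
  ],
)

```text
t: 11.75
eef_pos: [0.4971, -0.2764, 0.0608]
ee_rot: [-3.125, 1.078, -2.339]
force: [0.2, -0.7, -0.9]
width: 0.0654
```

Emit:
move_arm(
  deltas=[
    [[0, 0, 0, 0.002, 0, 0.001, 0.05], [0, 0, 0, 0.0035, 0, 0.0019, 0.05], [0, 0, 0, 0.0045, 0, 0.0024, 0.05], [0, 0, 0, 0.0045, 0, 0.0024, 0.05]],
  ],
)

```text
t: 12.08
eef_pos: [0.4968, -0.2765, 0.0546]
ee_rot: [-3.128, 1.078, -2.342]
force: [0.6, 0.8, -1.1]
width: 0.0651
```

Emit:
move_arm(
  deltas=[
    [[0, 0, 0, 0.001, 0, 0.0005, 0.05], [0, 0, 0, 0.001, 0, 0.0005, 0.05], [0, 0, 0, 0.001, 0, 0.0005, 0.072], [0, 0, 0, 0.001, 0, 0.0005, 0.0876], [0, 0, 0, 0.001, 0, 0.0005, 0.0876], [0, 0, 0, 0.001, 0, 0.0005, 0.0876], [0, 0, 0, 0.001, 0, 0.0005, 0.0876], [0, 0, 0, 0.001, 0, 0.0005, 0.0876]],
  ],
)

```text
t: 12.75
eef_pos: [0.4967, -0.2764, 0.0532]
ee_rot: [-3.129, 1.078, -2.343]
force: [0.0, -0.0, -0.1]
width: 0.0877
```

```bash
python3 go.py; python3 look.py rel 330 160 120 140 340 150 120 140
```

```text
t 12.75 tcp [ 0.4967 -0.2764  0.0532] q [-0.95  0.64 -0.14 -1.11 -1.34  0.78] F [ 0.  -0.  -0.1] w 0.0877
phi 45.1 tau 28.2 zfwd [ 0.624  0.622 -0.473]
```

View pics/rel.png

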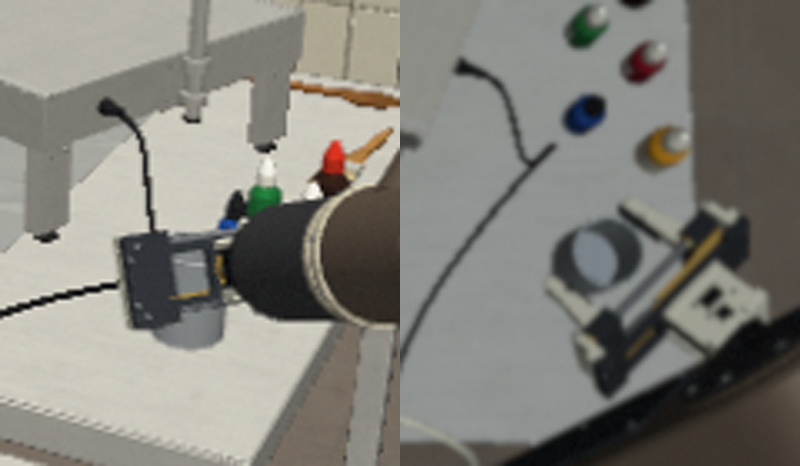

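The beaker stands upright and empty at (598,255) between open fingers, and the force reads about zero. Next I retreat and plan the lid.

Emit:
move_arm(
  deltas=[
    [[0, 0, 0, 0, 0, -0.02, 0.0876], [0, 0, 0, 0, 0, -0.05, 0.0876], [0, 0, 0, 0, 0, -0.085, 0.0876], [0, 0, 0, 0, 0, -0.12, 0.04], [0, 0, 0, -0.03, 0, -0.14, 0.0], [0, 0, 0, -0.07, 0, -0.15, 0.0], [0, 0, 0, -0.11, 0, -0.15, 0.0], [0, 0, 0, -0.15, 0, -0.15, 0.0], [0, 0, 0, -0.17, 0, -0.15, 0.0]],
  ],
)

```text
t: 13.6
eef_pos: [0.4605, -0.3117, 0.2789]
ee_rot: [-3.116, 1.078, -2.331]
force: [0.8, -0.7, 0.8]
width: 0.0535
```

Run:
```python
from kin import *
from fit import B
s=monitor.get_state();q=np.array(s["q"]);print(s["eef_pos"].round(3),q.round(2),s["width"])
for flip in(0,1):
  qq=q
  for nm,g,phi,tau in [("A",(.45,-.15,.33),45,60),("B",(.50,.0,.34),10,90)]+[(th,None,-12.9,90) for th in(2.5,1.95,1.6,1.2,.8,.4,0)]+[(n,"c",-12.9,90) for n in ("fl","br","fr","bl")]:
    if g is None:
      if nm==2.5: P=B([(.089+.064,0,.31)])[0]
      else: P=B([(.089-(.15*np.cos(nm)-.01*np.sin(nm)**2-.003*np.sin(nm)),0,.061+.15*np.sin(nm)+(.01*np.sin(nm)+.003)*np.cos(nm))])[0]
    elif g=="c": P=B([(-.05 if nm[0]=="f" else .05,.17 if nm[1]=="l" else -.17,.035)])[0]
    else: P=np.array(g)
    M=pose(phi,tau)@(rz(np.pi) if flip else np.eye(3))
    so=ik(P,M,qq,n=1) 
    if so: qq=so[0];print(flip,nm,P.round(3),qq.round(2),[x.round(2).tolist() for x in wrist(qq)][1:])
    else: print(flip,nm,P.round(3),"none",[x.round(2).tolist() for x in ik(P,M,qq,n=8)])
```

```text
box [ 0.50730623  0.17288471 -0.22471404] res mm [ 0.56830821 -0.5683082  -1.41924163 -2.86371927  1.77400904  2.50895187]
[ 0.461 -0.312  0.279] [-1.01  0.34  0.   -1.03 -1.6   0.42] 0.05347152013331191
0 A [ 0.45 -0.15  0.33] [-0.32 -0.1  -0.21 -0.49 -1.25 -0.36] [[0.38, -0.13, 0.75], [0.32, -0.28, 0.66]]
0 B [0.5  0.   0.34] [ 0.39  0.01 -0.17  0.   -1.39 -1.79] [[0.43, 0.18, 0.72], [0.5, 0.0, 0.72]]
0 2.5 [0.656 0.139 0.31 ] [ 0.5   0.32  0.14 -0.   -1.39 -2.29] [[0.56, 0.31, 0.69], [0.66, 0.14, 0.69]]
0 1.95 [0.659 0.138 0.196] [ 0.5   0.38 -0.03 -0.   -1.16 -2.29] [[0.57, 0.31, 0.57], [0.66, 0.14, 0.57]]
0 1.6 [0.611 0.149 0.211] [ 0.55  0.29 -0.12 -0.   -1.16 -2.35] [[0.51, 0.31, 0.59], [0.61, 0.15, 0.59]]
0 1.2 [0.552 0.163 0.205] [ 0.63  0.21 -0.24 -0.   -1.12 -2.42] [[0.44, 0.32, 0.58], [0.55, 0.16, 0.58]]
0 0.8 [0.499 0.175 0.176] [ 0.71  0.16 -0.38 -0.   -1.03 -2.5 ] [[0.37, 0.32, 0.55], [0.5, 0.17, 0.55]]
0 0.4 [0.462 0.183 0.126] [ 0.77  0.16 -0.51 -0.   -0.9  -2.57] [[0.33, 0.32, 0.5], [0.46, 0.18, 0.5]]
0 0 [0.448 0.186 0.064] [ 0.8   0.22 -0.61 -0.   -0.74 -2.6 ] [[0
[... 1108 characters left out ...]
 0.71  0.16 -0.38  0.   -1.03  0.64] [[0.37, 0.32, 0.55], [0.5, 0.17, 0.55]]
1 0.4 [0.462 0.183 0.126] [ 0.77  0.16 -0.51  0.   -0.9   0.57] [[0.33, 0.32, 0.5], [0.46, 0.18, 0.5]]
1 0 [0.448 0.186 0.064] [ 0.8   0.22 -0.61  0.   -0.74  0.54] [[0.31, 0.32, 0.44], [0.45, 0.19, 0.44]]
1 fl [0.496 0.35  0.035] [ 0.94  0.43 -0.36  0.   -0.77  0.41] [[0.34, 0.46, 0.41], [0.5, 0.35, 0.41]]
1 br [ 0.518 -0.004  0.035] [ 0.37  0.32 -0.57 -0.   -0.69  0.97] [[0.45, 0.17, 0.41], [0.52, -0.0, 0.41]]
1 fr [0.421 0.018 0.035] [ 0.52  0.18 -0.78  0.   -0.62  0.83] [[0.33, 0.19, 0.41], [0.42, 0.02, 0.41]]
1 bl [0.594 0.327 0.035] [ 0.79  0.53 -0.19  0.   -0.85  0.56] [[0.46, 0.46, 0.41], [0.59, 0.33, 0.41]]
```

```bash
python3 go.py .45 -.15 .33 40 60 .50 0 .34 5 90
```

```text
t 13.6 tcp [ 0.4605 -0.3117  0.2789] q [-1.01  0.34  0.   -1.03 -1.6   0.42] F [ 0.8 -0.7  0.8] w 0.0535
phi 45.1 tau 28.3 zfwd [ 0.625  0.62  -0.473]
[ 0.45 -0.15  0.33 40.   60.  ] [3.24, 31.76, 4.13, -0.0971, 0.1209, 0.0695]
[ 0.5   0.    0.34  5.   90.  ] [21.0, 59.34, 36.48, -0.1737, 0.1912, 0.1891]
```

Emit:
move_arm(
  deltas=[
    [[1, 7, 1, -0.03, 0.03, 0.01, 0], [2, 14, 2, -0.055, 0.06, 0.03, 0], [2.5, 21, 3, -0.08, 0.09, 0.05, 0], [3.2, 28, 4, -0.097, 0.115, 0.07, 0], [3.2, 31.8, 4.1, -0.1, 0.125, 0.08, 0], [8, 37, 10, -0.12, 0.14, 0.1, 0], [12, 43, 17, -0.14, 0.155, 0.125, 0], [15, 49, 24, -0.155, 0.17, 0.15, 0], [18, 55, 30, -0.165, 0.185, 0.175, 0], [21, 59.3, 36.5, -0.174, 0.191, 0.189, 0], [21, 59.3, 36.5, -0.174, 0.191, 0.189, 0], [21, 59.3, 36.5, -0.174, 0.191, 0.189, 0]],
  ],
)

```text
t: 14.6
eef_pos: [0.4987, 0.001, 0.3381]
ee_rot: [3.092, 0.163, -2.871]
force: [0.6, -0.8, 0.0]
width: 0.0003
```

```bash
python3 go.py .656 .139 .31 -12.9 90 .658 .138 .2 -12.9 90
```

```text
t 14.6 tcp [0.4987 0.001  0.3381] q [ 0.37 -0.09 -0.26 -0.04 -1.23 -1.66] F [ 0.6 -0.8  0. ] w 0.0003
phi 16.0 tau 80.3 zfwd [ 0.142  0.091 -0.986]
[  0.656   0.139   0.31  -12.9    90.   ] [5.11, 8.42, 28.58, -0.1814, 0.0879, 0.0627]
[  0.658   0.138   0.2   -12.9    90.   ] [5.11, 8.42, 28.58, -0.1652, 0.0809, 0.1713]
```

Emit:
move_arm(
  deltas=[
    [[2, 4, 7, -0.035, 0.015, 0.005, 0], [3, 8.4, 14, -0.07, 0.032, 0.015, 0], [5, 8.4, 21, -0.105, 0.05, 0.03, 0], [5, 8.4, 28.6, -0.14, 0.068, 0.045, 0], [5, 8.4, 28.6, -0.17, 0.083, 0.058, 0], [5, 8.4, 28.6, -0.1814, 0.088, 0.063, 0], [5, 8.4, 28.6, -0.1814, 0.088, 0.063, 0], [5, 8.4, 28.6, -0.1814, 0.088, 0.063, 0]],
  ],
)

```text
t: 15.27
eef_pos: [0.656, 0.1381, 0.307]
ee_rot: [3.14, -0.003, 2.92]
force: [-0.2, 0.4, -0.3]
width: 0.0005
```

```bash
python3 go.py .658 .138 .2 -12.9 90
python3 - <<'E'
import numpy as np
for th in np.arange(1.95,-.01,-.15):
    f=.15*np.cos(th)-(.01*np.sin(th)+.003)*np.sin(th); z=.061+.15*np.sin(th)+(.01*np.sin(th)+.003)*np.cos(th); print(round(th,2),"f",round(f,4),"z",round(z,4))
E
python3 look.py lid 200 120 140 140 190 140 160 120
```

```text
t 15.27 tcp [0.656  0.1381 0.307 ] q [ 0.5   0.32  0.13 -0.   -1.39 -2.29] F [-0.2  0.4 -0.3] w 0.0005
phi -12.7 tau 89.8 zfwd [-0.003  0.002 -1.   ]
[  0.658   0.138   0.2   -12.9    90.   ] [0.06, -0.19, 0.19, -0.0023, 0.0002, 0.107]
1.95 f -0.0669 z 0.1958
1.8 f -0.0465 z 0.2042
1.65 f -0.0248 z 0.2095
1.5 f -0.0023 z 0.2115
1.35 f 0.0204 z 0.2102
1.2 f 0.0429 z 0.2053
1.05 f 0.0645 z 0.1969
0.9 f 0.0848 z 0.1852
0.75 f 0.1031 z 0.1704
0.6 f 0.1189 z 0.1528
0.45 f 0.1319 z 0.1329
0.3 f 0.1415 z 0.111
0.15 f 0.1476 z 0.0879
0.0 f 0.15 z 0.064
```

View pics/lid.png

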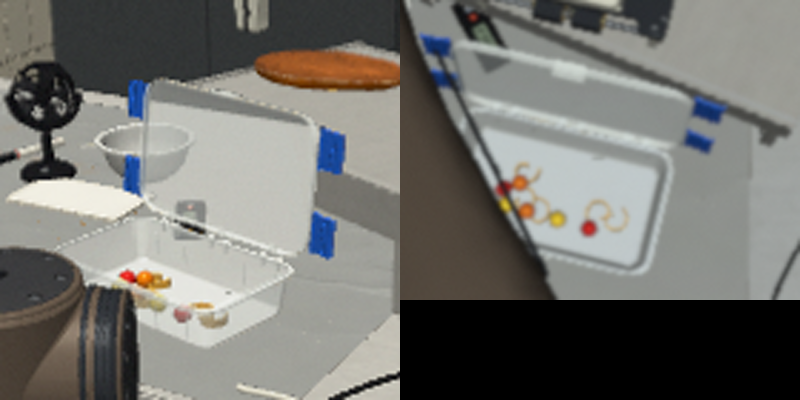

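All six balls are visible in the box (top view), including the red at (589,228). The lid is open, with the fingertips above its edge near (252,25) in the scene view. I push the lid along its arc.

Emit:
move_arm(
  deltas=[
    [[0, 0, 0, -0.002, 0, 0.035, 0], [0, 0, 0, -0.003, 0, 0.07, 0], [0, 0, 0, -0.003, 0, 0.1, 0], [0, 0, 0, -0.003, 0, 0.107, 0], [0, 0, 0, 0.007, 0, 0.106, 0], [0, 0, 0, 0.017, 0, 0.103, 0], [0, 0, 0, 0.028, 0, 0.1, 0], [0, 0, 0, 0.039, 0, 0.0975, 0], [0, 0, 0, 0.05, 0, 0.096, 0], [0, 0, 0, 0.0615, 0, 0.0955, 0], [0, 0, 0, 0.073, 0, 0.096, 0], [0, 0, 0, 0.084, 0, 0.097, 0]],
  ],
)

```text
t: 16.37
eef_pos: [0.573, 0.157, 0.2121]
ee_rot: [3.138, -0.001, 2.919]
force: [1.1, 0.4, -0.5]
width: 0.0006
```

```bash
cat > loc.py <<'E'
from h import *
s,p,M=cur(); a=-.2247;d=p-[.5073,.1729,0]; print("t",round(s["t"],2),"box xyz",[round(x,4) for x in (d[0]*np.cos(a)+d[1]*np.sin(a),-d[0]*np.sin(a)+d[1]*np.cos(a),d[2])],"f",round(.089-(d[0]*np.cos(a)+d[1]*np.sin(a)),4),"F",s["force"].round(1), "M",s["moment"].round(2),"q6",s["q"][5].round(2))
E
python3 loc.py
```

```text
t 16.37 box xyz [np.float64(0.0676), np.float64(-0.0008), np.float64(0.2121)] f 0.0214 F [ 1.1  0.4 -0.5] M [ 0.04 -0.62 -0.02] q6 -2.39
```

Emit:
move_arm(
  deltas=[
    [[0, 0, 0, 0.011, 0, 0.003, 0], [0, 0, 0, 0.0215, 0, 0.007, 0], [0, 0, 0, 0.033, 0, 0.011, 0], [0, 0, 0, 0.043, 0, 0.015, 0], [0, 0, 0, 0.054, 0, 0.021, 0], [0, 0, 0, 0.063, 0, 0.027, 0], [0, 0, 0, 0.073, 0, 0.034, 0], [0, 0, 0, 0.082, 0, 0.042, 0], [0, 0, 0, 0.09, 0, 0.05, 0], [0, 0, 0, 0.0975, 0, 0.059, 0], [0, 0, 0, 0.104, 0, 0.069, 0], [0, 0, 0, 0.1105, 0, 0.079, 0]],
  ],
)

```text
t: 17.37
eef_pos: [0.4656, 0.1813, 0.1318]
ee_rot: [3.139, -0.001, 2.919]
force: [0.5, -0.4, 1.1]
width: 0.0004
```

```bash
python3 loc.py
```

```text
t 17.37 box xyz [np.float64(-0.0426), np.float64(-0.0011), np.float64(0.1318)] f 0.1316 F [ 0.5 -0.4  1.1] M [-0.06 -0.35  0.01] q6 -2.55
```

Emit:
move_arm(
  deltas=[
    [[0, 0, 0, 0.005, 0, 0.01, 0], [0, 0, 0, 0.01, 0, 0.021, 0], [0, 0, 0, 0.013, 0, 0.032, 0], [0, 0, 0, 0.016, 0, 0.044, 0], [0, 0, 0, 0.0175, 0, 0.056, 0], [0, 0, 0, 0.0184, 0, 0.065, 0], [0, 0, 0, 0.0184, 0, 0.0685, 0], [0, 0, 0, 0.0184, 0, 0.0705, 0], [0, 0, 0, 0.0184, 0, 0.0705, 0]],
  ],
)

```text
t: 18.12
eef_pos: [0.4472, 0.185, 0.0633]
ee_rot: [3.141, -0.003, 2.919]
force: [-12.2, -1.2, 20.3]
width: 0.0002
```

```bash
python3 loc.py
```

```text
t 18.12 box xyz [np.float64(-0.0613), np.float64(-0.0016), np.float64(0.0633)] f 0.1503 F [-12.2  -1.2  20.3] M [-0.41  4.2   0.01] q6 -2.59
```

Lid contact is at z = 0.063 with 20 N, so it's shut. Next the front-left clip.

Emit:
move_arm(
  deltas=[
    [[0, 0, 0, -0.002, 0, -0.025, 0], [0, 0, 0, -0.005, 0.02, -0.045, 0], [0, 0, 0, -0.01, 0.06, -0.045, 0], [0, 0, 0, -0.011, 0.1, -0.045, 0], [0, 0, 0, -0.011, 0.14, -0.045, 0], [0, 0, 0, -0.011, 0.17, -0.045, 0], [0, 0, 0, -0.011, 0.176, -0.045, 0], [0, 0, 0, -0.011, 0.176, -0.045, 0]],
  ],
)

```text
t: 18.78
eef_pos: [0.4981, 0.3565, 0.1068]
ee_rot: [3.14, -0.002, 2.92]
force: [0.6, -0.7, -0.6]
width: 0.0003
```

```bash
python3 loc.py; python3 look.py shut 200 120 140 140 170 130 200 140
```

```text
t 18.78 box xyz [np.float64(-0.0499), np.float64(0.1769), np.float64(0.1068)] f 0.1389 F [ 0.6 -0.7 -0.6] M [-0.04 -0.18  0.04] q6 -2.73
```

View pics/shut.png

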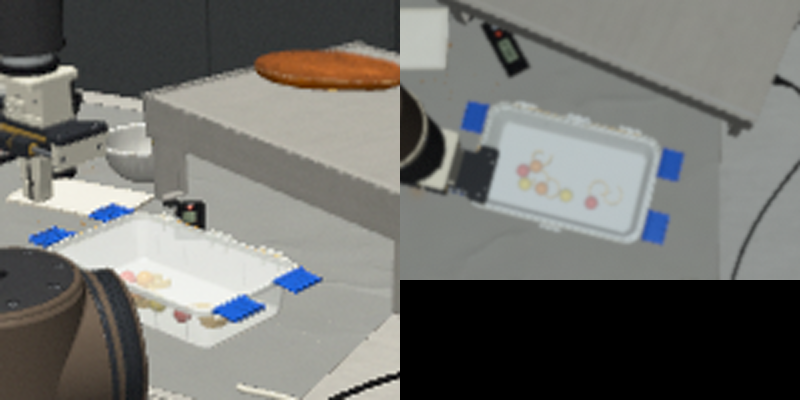

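The lid is shut with all four clips level: (477,117), (655,227) and (670,165) in the top view, and (50,237) in the scene view. Folding front-left.

Emit:
move_arm(
  deltas=[
    [[0, 0, 0, 0, 0, 0.025, 0], [0, 0, 0, 0, 0, 0.04, 0], [0, 0, 0, 0, 0, 0.052, 0], [0, 0, 0, 0, 0, 0.064, 0], [0, 0, 0, 0, 0, 0.073, 0], [0, 0, 0, 0, 0, 0.073, 0], [0, 0, 0, 0, -0.003, 0.073, 0], [0, 0, 0, 0, -0.006, 0.073, 0], [0, 0, 0, 0, -0.008, 0.073, 0], [0, 0, 0, 0, -0.008, 0.073, 0]],
  ],
)

```text
t: 19.72
eef_pos: [0.4963, 0.3468, 0.0354]
ee_rot: [3.138, -0.001, 2.918]
force: [-0.0, 0.5, 0.7]
width: 0.0006
```

```bash
python3 loc.py
```

```text
t 19.72 box xyz [np.float64(-0.0495), np.float64(0.167), np.float64(0.0354)] f 0.1385 F [-0.   0.5  0.7] M [-0.06 -0.15 -0.03] q6 -2.72
```

Emit:
move_arm(
  deltas=[
    [[0, 0, 0, 0, -0.002, 0, 0], [0, 0, 0, 0, -0.004, 0, 0], [0, 0, 0, 0, -0.006, 0, 0], [0, 0, 0, 0, -0.006, 0, 0]],
  ],
)

```text
t: 20.05
eef_pos: [0.4957, 0.3438, 0.0354]
ee_rot: [3.134, 0.0, 2.919]
force: [-1.3, 8.8, -2.8]
width: 0.0007
```

Emit:
move_arm(
  deltas=[
    [[0, 0, 0, 0, -0.001, 0, 0], [0, 0, 0, 0, -0.002, 0, 0], [0, 0, 0, 0, -0.003, 0, 0], [0, 0, 0, 0, -0.003, 0, 0]],
  ],
)

```text
t: 20.38
eef_pos: [0.4958, 0.3436, 0.036]
ee_rot: [3.129, 0.002, 2.92]
force: [-2.0, 16.6, -1.5]
width: 0.0006
```

```bash
python3 loc.py
```

```text
t 20.38 box xyz [np.float64(-0.0492), np.float64(0.1639), np.float64(0.036)] f 0.1382 F [-2.  16.6 -1.5] M [ 5.85  0.62 -0.1 ] q6 -2.72
```

Emit:
move_arm(
  deltas=[
    [[0, 0, 0, 0, 0.015, 0, 0], [0, 0, 0, 0, 0.018, -0.035, 0], [0, 0, 0, 0, 0.015, -0.075, 0], [0, 0, 0, -0.01, -0.022, -0.075, 0], [0, 0, 0, -0.02, -0.06, -0.075, 0], [0, 0, 0, -0.03, -0.098, -0.075, 0], [0, 0, 0, -0.04, -0.137, -0.075, 0], [0, 0, 0, -0.05, -0.176, -0.075, 0], [0, 0, 0, -0.062, -0.215, -0.075, 0], [0, 0, 0, -0.075, -0.254, -0.075, 0], [0, 0, 0, -0.09, -0.292, -0.075, 0], [0, 0, 0, -0.099, -0.33, -0.075, 0]],
  ],
)

```text
t: 21.38
eef_pos: [0.5179, -0.0079, 0.1089]
ee_rot: [3.139, -0.001, 2.919]
force: [1.1, 0.2, -1.2]
width: 0.0001
```

```bash
python3 loc.py;python3 look.py c1 200 120 140 140 170 130 200 140
```

```text
t 21.38 box xyz [np.float64(0.0506), np.float64(-0.1739), np.float64(0.1089)] f 0.0384 F [ 1.1  0.2 -1.2] M [-0.02 -0.33  0.04] q6 -2.15
```

View pics/c1.png

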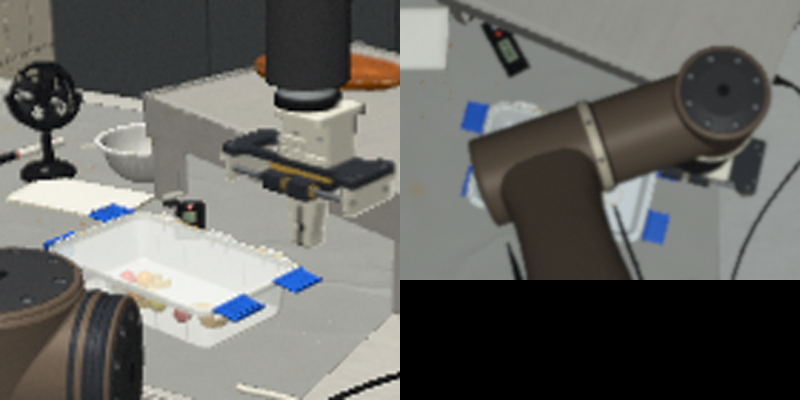

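Front-left now shows only as a thin blue edge at (62,242), so it's down; the others are still up. Back-right is next.

Emit:
move_arm(
  deltas=[
    [[0, 0, 0, 0, -0.001, 0.025, 0], [0, 0, 0, 0, -0.001, 0.042, 0], [0, 0, 0, 0, -0.001, 0.054, 0], [0, 0, 0, 0, -0.001, 0.066, 0], [0, 0, 0, 0, -0.001, 0.075, 0], [0, 0, 0, 0, 0.002, 0.075, 0], [0, 0, 0, 0, 0.005, 0.075, 0], [0, 0, 0, 0, 0.008, 0.075, 0], [0, 0, 0, 0, 0.01, 0.075, 0], [0, 0, 0, 0, 0.011, 0.075, 0], [0, 0, 0, 0, 0.012, 0.075, 0], [0, 0, 0, 0, 0.012, 0.075, 0]],
  ],
)

```text
t: 22.48
eef_pos: [0.5186, 0.0021, 0.0338]
ee_rot: [-3.138, -0.004, 2.918]
force: [4.1, -28.9, -2.8]
width: 0.0003
```

```bash
python3 loc.py
```

```text
t 22.48 box xyz [np.float64(0.049), np.float64(-0.164), np.float64(0.0338)] f 0.04 F [  4.1 -28.9  -2.8] M [-9.92 -1.54 -0.1 ] q6 -2.18
```

Emit:
move_arm(
  deltas=[
    [[0, 0, 0, 0, -0.014, 0, 0], [0, 0, 0, 0, -0.018, -0.03, 0], [0, 0, 0, 0, -0.014, -0.065, 0], [0, 0, 0, 0.035, -0.013, -0.07, 0], [0, 0, 0, 0.07, -0.013, -0.07, 0], [0, 0, 0, 0.099, -0.013, -0.07, 0], [0, 0, 0, 0.099, -0.013, -0.07, 0]],
  ],
)

```text
t: 23.07
eef_pos: [0.4167, 0.0153, 0.1045]
ee_rot: [3.137, -0.002, 2.919]
force: [0.1, -0.2, -0.2]
width: 0.0004
```

```bash
python3 loc.py
```

```text
t 23.07 box xyz [np.float64(-0.0532), np.float64(-0.1739), np.float64(0.1045)] f 0.1422 F [ 0.1 -0.2 -0.2] M [-0.14 -0.03 -0.01] q6 -2.3
```

```bash
cat > blue.py <<'E'
from h import *
from fit import B
fr={n:viewer.grab_frame(n) for n in("scene","top")}
for n,x,y in (("fl",-.05,.1435),("fr",-.05,-.1435),("bl",.05,.1435),("br",.05,-.1435)):
    g=np.sign(y)
    out=[(x+i,y+g*j,.061) for i in np.linspace(-.018,.018,5) for j in np.linspace(.012,.028,5)]
    dn=[(x+i,y+g*.002,.061-j) for i in np.linspace(-.018,.018,5) for j in np.linspace(.012,.028,5)]
    r=[]
    for c,f in fr.items():
        for q in (out,dn):
            uv=proj(f,B(q)).round().astype(int); p=f["frame"][uv[:,1].clip(0,419),uv[:,0].clip(0,559)].astype(int)
            r.append(round(float(((p[:,0]>p[:,2]*1.8)&(p[:,0]>90)).mean()),2))
    print(n,"scene out/down",r[:2],"top out/down",r[2:])
E
python3 blue.py
```

```text
box [ 0.50730623  0.17288471 -0.22471404] res mm [ 0.56830821 -0.5683082  -1.41924163 -2.86371927  1.77400904  2.50895187]
fl scene out/down [0.0, 0.0] top out/down [0.0, 0.24]
fr scene out/down [1.0, 0.4] top out/down [0.0, 0.0]
bl scene out/down [0.92, 0.0] top out/down [1.0, 0.28]
br scene out/down [0.48, 1.0] top out/down [0.0, 0.0]
```

Blue-pixel check: front-left and back-right are down, and front-right and back-left are up. Folding front-right.

Emit:
move_arm(
  deltas=[
    [[0, 0, 0, -0.003, -0.001, 0.02, 0], [0, 0, 0, -0.003, -0.001, 0.038, 0], [0, 0, 0, -0.003, -0.001, 0.05, 0], [0, 0, 0, -0.003, -0.001, 0.062, 0], [0, 0, 0, -0.003, -0.001, 0.07, 0], [0, 0, 0, -0.003, 0.002, 0.07, 0], [0, 0, 0, -0.003, 0.005, 0.07, 0], [0, 0, 0, -0.003, 0.008, 0.07, 0], [0, 0, 0, -0.003, 0.01, 0.07, 0], [0, 0, 0, -0.003, 0.011, 0.07, 0], [0, 0, 0, -0.003, 0.012, 0.07, 0], [0, 0, 0, -0.003, 0.012, 0.07, 0]],
  ],
)

```text
t: 24.17
eef_pos: [0.4253, 0.0234, 0.034]
ee_rot: [-3.139, -0.003, 2.919]
force: [6.9, -25.9, -1.3]
width: 0.0006
```

Emit:
move_arm(
  deltas=[
    [[0, 0, 0, 0, -0.014, 0, 0], [0, 0, 0, 0, -0.016, -0.035, 0], [0, 0, 0, 0, -0.016, -0.075, 0], [0, 0, 0, -0.01, 0.02, -0.08, 0], [0, 0, 0, -0.02, 0.06, -0.08, 0], [0, 0, 0, -0.03, 0.1, -0.08, 0], [0, 0, 0, -0.04, 0.14, -0.08, 0], [0, 0, 0, -0.05, 0.18, -0.08, 0], [0, 0, 0, -0.06, 0.22, -0.08, 0], [0, 0, 0, -0.075, 0.26, -0.08, 0], [0, 0, 0, -0.09, 0.3, -0.08, 0], [0, 0, 0, -0.1, 0.336, -0.08, 0]],
  ],
)

```text
t: 25.17
eef_pos: [0.5999, 0.3345, 0.1156]
ee_rot: [3.137, 0.0, 2.919]
force: [0.5, 0.1, 0.2]
width: 0.0002
```

```bash
python3 loc.py; python3 blue.py
```

```text
t 25.17 box xyz [np.float64(0.0543), np.float64(0.1782), np.float64(0.1156)] f 0.0347 F [0.5 0.1 0.2] M [-0.05 -0.27 -0.02] q6 -2.58
box [ 0.50730623  0.17288471 -0.22471404] res mm [ 0.56830821 -0.5683082  -1.41924163 -2.86371927  1.77400904  2.50895187]
fl scene out/down [0.0, 0.0] top out/down [0.0, 0.24]
fr scene out/down [0.56, 1.0] top out/down [0.0, 1.0]
bl scene out/down [0.92, 0.0] top out/down [0.4, 0.12]
br scene out/down [0.48, 1.0] top out/down [0.0, 0.96]
```

Emit:
move_arm(
  deltas=[
    [[0, 0, 0, 0.003, -0.003, 0.03, 0], [0, 0, 0, 0.003, -0.003, 0.048, 0], [0, 0, 0, 0.003, -0.003, 0.06, 0], [0, 0, 0, 0.003, -0.003, 0.072, 0], [0, 0, 0, 0.003, -0.003, 0.081, 0], [0, 0, 0, 0.003, -0.006, 0.081, 0], [0, 0, 0, 0.003, -0.009, 0.081, 0], [0, 0, 0, 0.003, -0.012, 0.081, 0], [0, 0, 0, 0.003, -0.014, 0.081, 0], [0, 0, 0, 0.003, -0.015, 0.081, 0], [0, 0, 0, 0.003, -0.0165, 0.081, 0], [0, 0, 0, 0.003, -0.0165, 0.081, 0]],
  ],
)

```text
t: 26.27
eef_pos: [0.5936, 0.3219, 0.0349]
ee_rot: [3.129, 0.002, 2.919]
force: [-0.2, 17.4, -8.7]
width: 0.0003
```

```bash
python3 loc.py
```

```text
t 26.27 box xyz [np.float64(0.0509), np.float64(0.1644), np.float64(0.0349)] f 0.0381 F [-0.2 17.4 -8.7] M [ 6.34 -0.28 -0.  ] q6 -2.57
```

Firm contact. Retreat outwards, then up and away from the box, and do a final look.

Emit:
move_arm(
  deltas=[
    [[0, 0, 0, 0, 0.014, 0, 0], [0, 0, 0, 0, 0.02, -0.02, 0], [0, 0, 0, 0, 0.02, -0.06, 0], [0, 0, 0, 0, 0.02, -0.1, 0], [0, 0, 0, 0, 0.03, -0.14, 0], [0, 0, 0, 0, 0.06, -0.18, 0], [0, 0, 0, 0, 0.1, -0.21, 0], [0, 0, 0, 0, 0.13, -0.23, 0], [0, 0, 0, 0, 0.16, -0.25, 0], [0, 0, 0, 0, 0.18, -0.26, 0], [0, 0, 0, 0, 0.18, -0.26, 0], [0, 0, 0, 0, 0.18, -0.26, 0]],
  ],
)

```text
t: 27.27
eef_pos: [0.6317, 0.4924, 0.2944]
ee_rot: [3.139, -0.001, 2.92]
force: [0.6, -0.8, -0.2]
width: 0.0005
```

```bash
python3 loc.py; python3 blue.py; python3 look.py end 205 130 210 160 150 130 290 130
```

```text
t 27.27 box xyz [np.float64(0.0501), np.float64(0.3392), np.float64(0.2944)] f 0.0389 F [ 0.6 -0.8 -0.2] M [-0.11 -0.13 -0.02] q6 -2.7
box [ 0.50730623  0.17288471 -0.22471404] res mm [ 0.56830821 -0.5683082  -1.41924163 -2.86371927  1.77400904  2.50895187]
fl scene out/down [0.04, 0.0] top out/down [0.0, 0.24]
fr scene out/down [0.56, 1.0] top out/down [0.0, 1.0]
bl scene out/down [0.0, 0.0] top out/down [0.0, 0.16]
br scene out/down [0.44, 1.0] top out/down [0.0, 0.96]
```

View pics/end.png

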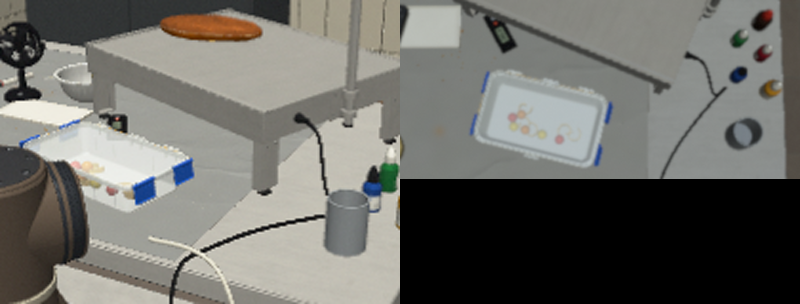

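The last picture shows the lid shut, all four clips folded against the sides, the balls inside, and the beaker upright at (347,222). The bottles in view are in place. Handing in.

```bash
python3 -c "
from station import arm; print(arm.job_done())"
```

```text
the job is handed in; nothing more can be done
None
```

The job is finished and handed in at about t = 27 s of the 72 s allowed. `job_done` gives no verdict, so the result rests on my own checks.

**What I did:**
1. Gripped the beaker from the side at 28° below horizontal and poured the balls into the box.
2. Stood the beaker back up within about 10 mm of where it was.
3. Pushed the lid shut along its arc.
4. Folded the clips in the order front-left, back-right, front-right, back-left.

**Last checks:**
- **Balls:** all six were counted in the box before the lid was shut, and balls still show inside it in the final picture.
- **Lid:** it stopped at z = 0.063 m under 20 N of push, and looks shut in the final picture.
- **Clips:** all four look folded down in the final picture. The right pair is confirmed down by the blue-pixel check. The left pair is mostly hidden from the cameras. For those I rely on their no longer sticking out and on firm contact (17 N) at the same distance from the box centre as the right pair.
- **Beaker:** upright, empty and released.
- **Bystanders:** the bottles in view look unmoved. The tape roll was out of the last crop, and I never went near it.

**Not as planned:**
- My first approach direction to the beaker was out of the arm's reach, so I worked out the arm's geometry and came in from another side.
- I viewed 13 pictures against the budget of 10.

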